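Open the latched prune box and stand its scoop in the holder

ROBOT

A 7-joint arm with a two-finger parallel gripper is mounted at the origin on the work surface. World frame = base frame: x ahead of the robot, y to its left, z up, the work surface at z = 0. Lengths are in m, angles in rad, forces in N, time in s.
With the tool pointing down it reaches from about 0.4 to 0.85 m from the base axis. Payload 10.4 kg.
Tool frame: the origin (TCP) lies midway between the tips of the shut fingers; the grasp point (between the pads) lies 19 mm behind it; z points along the fingers, x is the direction in which the jaws open and shut, and the axes are right-handed (so a half turn about z gives the same grasp; the last joint's range is limited). The gripper opens to 85 mm and grips with 20 to 120 N. Pads are 22 mm wide; open, the fingers measure 114 mm over their backs; the gripper's body (76 mm by 85 mm) begins 54 mm behind the grasp point. The pads swing forward as they close: fully open they stand 13 mm farther back than shut.
Start: joints at [-1.173, 0.332, -0.065, 1.46, 0.022, 1.35, -0.088], TCP at [0.255, 0.571, 0.231] pointing down, gripper open.
Joint ranges: [-2.6, 2.6], [-0.5, 2.12], [-1.47, 1.34], [0.16, 2.42], [-1.27, 4.41], [0.06, 2.06], [-2.6, 2.6]. Speed limits (rad/s): [2.22, 2.22, 2.79, 2.79, 3.14, 3.14, 3.14].

INTERFACE

Orientations are given as a unit quaternion [x, y, z, w].
In Python, from workcell import manip, cams gives the robot as it stands.
- The arm moves only by the tool move_arm, never from a script. Its argument "moves" is a list of rows, each a list of 7 numbers: the turn, a rotation vector about the tool's x, y, z in degrees, then the shift along the tool's x, y, z in m, then the finger opening in m, from 0 to 0.0854. A call has 1 to 10 rows; each row is the pose to reach, as a shift and turn from the pose commanded when the call began, along the tool's axes at that moment; what a row does not reach only later rows make up. A row lasts 1/10 s, in which the tool goes at most 50 mm and 8.59 degrees, less where a joint would pass 70% of its speed; a pose out of reach is approached as far as the arm can. A call with a gripper value outside its range is refused whole. The fingers move at their own pace and stop on an object; "grip_force" is the grip in N (left out, the last holds). Time passes only in rows, so rows that repeat a pose let the fingers close. It gives the time, the measured TCP pose, the force and the opening at its end, in the units of the state.
- manip.get_obs(): the state, without advancing time (a new reading comes with each control period).
- cams.camera(name): name is "scene" or "top" or "wrist"; returns the picture (420x560x3 uint8, red, green, blue); there is no depth.
- cams.camera_params(name): a dict with "fx", "fy", "cx", "cy" (pixels), "xyz" and "rotation" of the camera in the world. Camera axes: x right, y up, looking along -z (the intrinsics and any distortion apply to the point x, -y, -z); pixel columns grow to the right and rows downward; lengths in m; the calibration is good to about 2 mm. A picture is of the moment at which its call begins: read the wrist's pose just before it. camera_params takes no time and is no camera call; for the wrist camera it gives the pose at the moment of the call.
- manip.hand_in(): hands the job in, once; it reports no verdict.
The state is a dict: "clock": time; "joint_pos": joint angles; "joint_velocities": joint speeds; "tau": joint torques, N m; "position": TCP position; "ee_rot": TCP orientation; "ft_force": force on the tool from outside, world axes, zero at the start; "torque": the same for the moment, N m; "grip_width": opening from 0.0 (shut) to 1.0 (fully open).
Only numpy, scipy, OpenCV 4.12 (cv2) and the standard library are available. Lean on these libraries where they do the work, as an engineer would, in place of code of your own. Each camera call takes 0.05 s, during which the arm holds its last target. There are 200 camera calls.

TASK

The airtight prune box is empty and due for refilling, but the scoop was shut inside it. Flip the toggle latch on its front right up, swing the lid back until it rests open by itself, then take the scoop out and stand it in the steel scoop holder, bowl down and handle up. Set the scoop down rather than dropping it, and leave the other things on the bench where they are.

Things in the scene. Friction and masses are not known exactly. Their poses are not given: they have to be found in the camera images.
- latch_grip (a point): Middle of the latch lever's grip plate, centre of the box's front: 34 mm wide (y), 5 mm thick, from 12 mm nearer the pivot to 17 mm nearer the tip. Latched it hangs upright, 30 mm clear of the front wall, 32 mm above the bench. Pinch it across its width with fingers tilted about 40 degrees, pointing down and towards the box. Latched axes: x to the box's far side, y along the pivot, z up.
- latch_pivot (a point): On the latch lever's pivot axis (y), middle of the latch, 84 mm above the bench, 20 mm in front of the front wall. Latched, latch_grip lies 52 mm below it and 10 mm further out. Axes turn with the lever.
- latch (a joint): Over-centre latch lever angle (rad): 0 latched, hanging down; grows as the tip swings out and up about the pivot; stop at 2.30. About 3 N at the grip breaks it over centre, then it goes easily; by 1.4 its wire loop has sprung clear of the lid's hook and the lid is free. Friction keeps the lever where it is left.
- lid_hinge (a point): On the lid's hinge axis (y), middle of the box's far top edge, 109 mm above the bench. Axes turn with the lid: shut, x points from front to hinge, z up.
- lid_knob (a point): Middle of the round black lid knob, 34 mm across, on an 18 mm neck; with the lid shut 165 mm in front of the hinge, 42 mm above it, 28 mm above the lid's top face; the knob is 42 mm high. The lid is a plate 208 x 290 mm, 13 mm thick, about 0.4 kg; its front edge lies 39 mm in front of the knob. Axes as lid_hinge.
- lid (a joint): Lid angle (rad): 0 shut, stop at 1.83. Past about 1.6 its weight rests it back against the stop; short of about 1.4 it falls shut. Held shut by the latch.
- bin: Aluminium box, 200 (x) x 280 (y) x 108 mm high, walls and floor 4 mm, inside 192 x 272 mm, fixed to the bench. Origin under its middle; latch on its -x face, hinge at the +x edge.
- scoop_center (a point): Middle of the scoop, 19 mm above its flat underside. 190 mm long along x, 0.16 kg: at +x a straight black handle 87 mm long, 24 mm wide (y), 18 mm thick (z); at -x an open steel bowl 103 mm long, 64 mm wide, 38 mm high at the handle, 12 mm at the mouth. z points out of its open top. Starts lying flat on the box's floor, roughly along the box's long side, handle towards the box's +y end.
- scoop_handle (a point): Middle of the scoop's handle: 55 mm from scoop_center along the scoop's +x and 28 mm above its underside. Axes as scoop_center.
- holder: Scoop holder: open steel pocket fixed to the bench, outside 70 (x) x 94 (y) x 110 mm high, walls and floor 4 mm, inside 62 x 86 mm; origin under its middle. The bowl goes in mouth down, its 64 mm width along the holder's y, either way round. The bench between box and holder, 0.40 to 0.64 m ahead of the robot, is clear for putting things down.
- holder_mouth (a point): Centre of the holder's open top, 110 mm above the bench. Axes as holder.
- prune_bowl: steel bowl of prunes, 180 mm across, 62 mm high; to be left alone; origin under its middle
- pit_dish: small steel dish of prune stones, 104 mm across, 36 mm high; to be left alone; origin under its middle
- oil_bottle: green glass oil bottle, 64 mm across, 210 mm high; to be left alone; origin under its middle
- honey_jar: amber jar with steel cap, 76 mm across, 100 mm high; to be left alone; origin under its middle
- salt_shaker: steel salt shaker, 48 mm across, 87 mm high; to be left alone; origin under its middle
- paring_knife: paring knife with orange handle, about 190 mm long, on the white cutting board; to be left alone; origin under its middle
- scoop: The same scoop; origin on its underside at half its length.
Not all that is in view belongs to the job. Leave any green, red or turquoise look-alike of the holder alone.

How it is judged:
By the outcome, as a careful person would: the job done as asked, in the order asked, and still so for the second after the job is handed in, with the robot touching nothing.
It also fails if it takes over 72 s, if anything falls off the work surface, if the arm or the gripper's body presses on something with over 40 N, if the wrist force passes 120 N, or if a joint passes its speed limit or range.

## Working session

There is one attempt and no reset: what is moved stays moved. The work goes in short steps, Python scripts to look and compute and a tool call to move; the robot and the scene stay as the last step left them, time stands still between calls to the robot, and variables do not carry over. Pictures are saved under pics/ and viewed, about 8 in all and at most 12, crops included, and the job is handed in when it is done.

Besides the shell and the picture viewer there is one more tool, called after "Request:" in YAML: its name, and indented under it one key for each argument. move_arm: Moves the arm, as the interface text tells. Its arguments: {"type":"object","properties":{"moves":{"type":"array","items":{"type":"array","items":{"type":"number"}}},"grip_force":{"type":"number"}},"required":["moves"]}

```bash
ls; mkdir -p pics; python3 - <<'E'
from workcell import manip,cams
import cv2,numpy as np
for n in("top","scene"):
    im=cams.camera(n); cv2.imwrite(f"pics/{n}0.png",im[:,:,::-1])
    p=cams.camera_params(n); print(n,{k:np.round(v,4).tolist() if not isinstance(v,str) else v for k,v in p.items()})
o=manip.get_obs(); print({k:np.round(v,3).tolist() for k,v in o.items()})
E
```

```text
pics
top {'fx': 431.3343, 'fy': 431.3343, 'cx': 275.692, 'cy': 204.5932, 'xyz': [0.1972, 0.0838, 1.5912], 'rotation': [-0.0739, 0.0783, 0.7343, -0.6703]}
scene {'fx': 435.7448, 'fy': 435.7448, 'cx': 284.5366, 'cy': 201.6653, 'xyz': [0.9363, 0.7908, 1.2152], 'rotation': [0.087, 0.3046, 0.9149, 0.2501]}
{'clock': 0.1, 'joint_pos': [-1.173, 0.333, -0.065, 1.461, 0.022, 1.35, -0.089], 'joint_velocities': [-0.001, -0.002, -0.002, -0.003, 0.001, 0.0, -0.0], 'tau': [0.002, -62.674, 0.049, -39.244, 0.016, 0.007, -0.0], 'position': [0.255, 0.57, 0.231], 'ee_rot': [0.839, 0.544, -0.001, 0.0], 'ft_force': [-0.032, -0.715, -0.469], 'torque': [0.024, 0.029, 0.02], 'grip_width': 1.0}
```

View pics/top0.png

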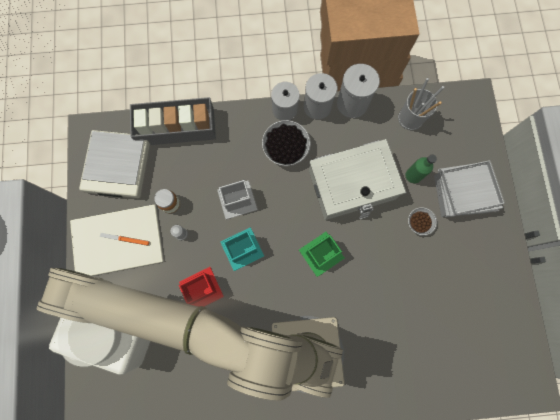

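View pics/scene0.png

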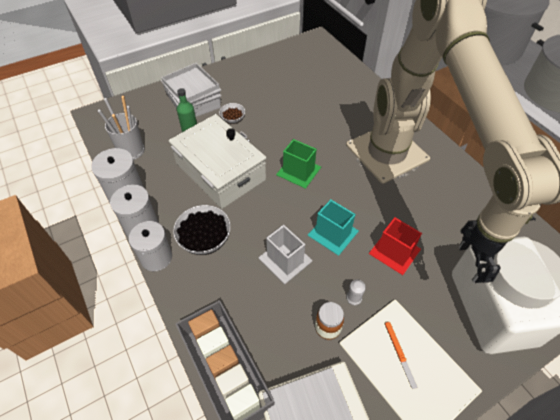

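The top view shows the box lid at about (357,180), the knob at (365,191), the latch at (366,212) and the steel holder at (237,198). The green, red and turquoise decoys are nearer the robot. Next I'll zoom in to measure.

```bash
cat > h.py <<'E'
import numpy as np,cv2
from scipy.spatial.transform import Rotation as R
from workcell import manip,cams
def ray(p,u,v):
    d=R.from_quat(p["rotation"]).apply([(u-p["cx"])/p["fx"],-(v-p["cy"])/p["fy"],-1]);return np.array(p["xyz"]),d
def onz(p,u,v,z):
    o,d=ray(p,u,v);return o+d*(z-o[2])/d[2]
def proj(p,X):
    c=R.from_quat(p["rotation"]).inv().apply(np.array(X)-p["xyz"]);return np.array([p["cx"]+p["fx"]*c[0]/-c[2],p["cy"]-p["fy"]*c[1]/-c[2]])
E
python3 - <<'E'
from h import *
p=cams.camera_params("top");print(p.keys())
im=cv2.imread("pics/top0.png")
c=im[130:230,205:415];cv2.imwrite("pics/c1.png",cv2.resize(c,None,fx=3.8,fy=3.8,interpolation=cv2.INTER_CUBIC))
for n,u,v,z in [("knob",365,191,.16),("latch",366,212,.08),("holder",235,193,.11),("lid",357,178,.123)]: print(n,onz(p,u,v,z).round(3))
E
```

```text
dict_keys(['fx', 'fy', 'cx', 'cy', 'xyz', 'rotation'])
knob [ 0.53  -0.248  0.16 ]
latch [ 0.471 -0.26   0.08 ]
holder [0.576 0.199 0.11 ]
lid [ 0.588 -0.235  0.123]
```

View pics/c1.png

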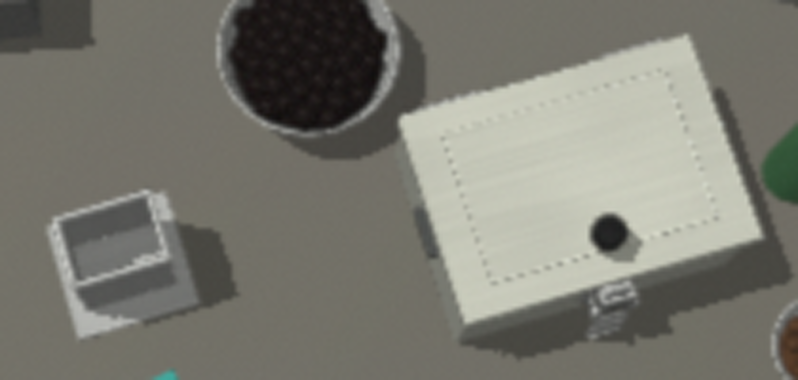

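```bash
python3 - <<'E'
from h import *
p=cams.camera_params("top")
def pts(q,z): return np.array([onz(p,205+(x+.5)/3.8-.5,130+(y+.5)/3.8-.5,z) for x,y in q])
for n,q,z in [("lid",[(402,117),(690,37),(763,238),(460,325)],.123),("hold",[(50,228),(152,190),(170,257),(76,288)],.11)]:
    P=pts(q,z);print(n,P[:,:2].round(3).tolist(),"c",P.mean(0).round(4))
    E=np.roll(P,-1,0)-P;print(np.linalg.norm(E,axis=1).round(3),np.degrees(np.arctan2(E[:,1],E[:,0])).round(1))
print("knob",pts([(609,232)],.165),"latch",pts([(612,300)],.084))
E
```

```text
lid [[0.667, -0.078], [0.721, -0.358], [0.521, -0.397], [0.465, -0.109]] c [ 0.5935 -0.2355  0.123 ]
[0.285 0.204 0.293 0.205] [ -79.1 -169.1  101.     8.8]
hold [[0.594, 0.259], [0.622, 0.162], [0.556, 0.15], [0.534, 0.239]] c [0.5764 0.2023 0.11  ]
[0.101 0.067 0.091 0.063] [ -74.  -169.8  103.6   19. ]
knob [[ 0.52948613 -0.24646453  0.165     ]] latch [[ 0.48282255 -0.25916535  0.084     ]]
```

```bash
cat >> h.py <<'E'
YAW=np.radians(10.5);BX=np.array([np.cos(YAW),np.sin(YAW),0]);BY=np.array([-BX[1],BX[0],0]);Z=np.array([0,0,1.]);BIN=np.array([.5935,-.2355,0])
def box(x,y,z): return BIN+x*BX+y*BY+z*Z
def pose(xa,za):
    xa=np.array(xa,float);za=np.array(za,float);za/=np.linalg.norm(za);xa-=xa@za*za;xa/=np.linalg.norm(xa);return R.from_matrix(np.c_[xa,np.cross(za,xa),za])
class C:  # chain of targets from a start pose (defaults to measured)
    def __init__(s): o=manip.get_obs();s.p=np.array(o["position"]);s.q=R.from_quat(o["ee_rot"]);print("t",round(o["clock"],1),"p",s.p.round(3),"j",np.round(o["joint_pos"],2),"F",np.round(o["ft_force"],1),"g",round(o["grip_width"],3))
    def row(s,name,P,Q,new=False):
        r=np.degrees((s.q.inv()*Q).as_rotvec());d=s.q.inv().apply(np.array(P)-s.p)
        print(name,r.round(1).tolist(),d.round(4).tolist(),"|",round(np.linalg.norm(r)),"deg",round(np.linalg.norm(d),3))
        if new: s.p,s.q=np.array(P),Q
def ang(a): a=np.radians(a);return np.array([np.cos(a),np.sin(a),0])
E
cat > a.py <<'E'
from h import *
c=C()
c.row("wp1",[.46,.12,.33],pose(ang(-10),-Z),True)
t=np.cos(np.radians(40))*-Z+np.sin(np.radians(40))*BX
Q=pose(-BY,t);G=box(-.130,0,.032)
print(G)
c.row("pre",G+t*(.022-.12),Q,True)
c.row("grasp",G+t*.022,Q,True)
E
python3 a.py
```

```text
t 0.1 p [0.255 0.57  0.231] j [-1.17  0.33 -0.06  1.46  0.02  1.35 -0.09] F [-0.  -0.7 -0.5] g 1.0
wp1 [0.1, 0.1, 75.9] [-0.3273, 0.3709, -0.099] | 76 deg 0.504
[ 0.46567686 -0.25919062  0.032     ]
pre [34.9, 24.2, 66.5] [0.0124, 0.3945, 0.2229] | 79 deg 0.453
grasp [0.0, 0.0, 0.0] [-0.0, 0.0, 0.12] | 0 deg 0.12
```

Request:
move_arm:
  moves:
    - [0, 0, 30, -0.05, 0.05, -0.099, 0.085]
    - [0, 0, 76, -0.327, 0.371, -0.099, 0.06]
    - [0, 0, 76, -0.327, 0.371, -0.099, 0.06]
    - [0, 0, 76, -0.327, 0.371, -0.099, 0.06]
    - [0, 0, 76, -0.327, 0.371, -0.099, 0.06]
    - [0, 0, 76, -0.327, 0.371, -0.099, 0.06]
    - [0, 0, 76, -0.327, 0.371, -0.099, 0.06]
    - [0, 0, 76, -0.327, 0.371, -0.099, 0.06]
    - [0, 0, 76, -0.327, 0.371, -0.099, 0.06]
    - [0, 0, 76, -0.327, 0.371, -0.099, 0.06]

```text
clock: 1.1
position: [0.4527, 0.1357, 0.3281]
ee_rot: [0.996, -0.09, -0.0, -0.0]
ft_force: [1.4, -0.8, -0.5]
grip_width: 0.702
```

```bash
sed -i '/wp1/d' a.py; python3 a.py
```

```text
t 1.1 p [0.453 0.136 0.328] j [-0.77 -0.06  0.36  1.7   0.02  1.5  -0.59] F [ 1.4 -0.8 -0.5] g 0.702
[ 0.46567686 -0.25919062  0.032     ]
pre [34.9, 24.1, 66.1] [0.0251, 0.4086, 0.2209] | 79 deg 0.465
grasp [0.0, 0.0, 0.0] [-0.0, 0.0, 0.12] | 0 deg 0.12
```

```bash
python3 - <<'E'
from h import *
p=cams.camera_params("top");im=cv2.cvtColor(cv2.imread("pics/top0.png"),cv2.COLOR_BGR2HSV)
m=cv2.inRange(im,(50,150,60),(70,255,255));n,l,s,ce=cv2.connectedComponentsWithStats(m);i=[k for k in range(1,n) if s[k,4]>300]
for k in i:
    x,y,w,h=s[k,:4];print([onz(p,a,b,.05)[:2].round(3).tolist() for a,b in((x,y),(x+w,y),(x+w,y+h),(x,y+h))])
c=C();t=np.cos(np.radians(40))*-Z+np.sin(np.radians(40))*BX
Q=pose(-BY,t);G=box(-.130,0,.032)
P=G+t*(.022-.12);P[2]=.3
c.row("hi",P,Q)
E
```

```text
t 1.1 p [0.453 0.136 0.328] j [-0.77 -0.06  0.36  1.7   0.02  1.5  -0.59] F [ 1.4 -0.8 -0.5] g 0.702
hi [34.9, 24.1, 66.1] [0.025, 0.4085, 0.0279] | 79 deg 0.41
```

Request:
move_arm:
  moves:
    - [34.9, 24.1, 66.1, 0.025, 0.4085, 0.028, 0.06]
    - [34.9, 24.1, 66.1, 0.025, 0.4085, 0.028, 0.06]
    - [34.9, 24.1, 66.1, 0.025, 0.4085, 0.028, 0.06]
    - [34.9, 24.1, 66.1, 0.025, 0.4085, 0.028, 0.06]
    - [34.9, 24.1, 66.1, 0.025, 0.4085, 0.028, 0.06]
    - [34.9, 24.1, 66.1, 0.025, 0.4085, 0.028, 0.06]
    - [34.9, 24.1, 66.1, 0.025, 0.4085, 0.028, 0.06]
    - [34.9, 24.1, 66.1, 0.025, 0.4085, 0.028, 0.06]
    - [34.9, 24.1, 66.1, 0.025, 0.4085, 0.028, 0.06]
    - [34.9, 24.1, 66.1, 0.025, 0.4085, 0.028, 0.06]

```text
clock: 2.1
position: [0.4034, -0.2708, 0.2988]
ee_rot: [0.721, -0.602, 0.218, -0.264]
ft_force: [-0.4, -0.1, 0.1]
grip_width: 0.699
```

```bash
python3 a.py; python3 -c "
from h import *
p=cams.camera_params('top')
for u,v in((322,240),(343,258),(323,273),(301,252)):print(onz(p,u,v,.0).round(3))
w=cams.camera_params('wrist');im=cams.camera('wrist');cv2.imwrite('pics/w1.png',im[:,:,::-1])
for X in (box(-.13,0,.032),box(-.12,0,.084),box(-.065,0,.151)):print(proj(w,X))"
```

```text
t 2.1 p [ 0.403 -0.271  0.299] j [-0.05 -0.48  0.74  2.13 -0.26  0.93 -0.58] F [-0.4 -0.1  0.1] g 0.699
[ 0.46567686 -0.25919062  0.032     ]
pre [-0.1, 0.0, -0.2] [0.0005, 0.1231, 0.1469] | 0 deg 0.192
grasp [0.0, 0.0, 0.0] [-0.0, 0.0, 0.12] | 0 deg 0.12
[ 0.395 -0.101  0.   ]
[ 0.322 -0.17   0.   ]
[ 0.275 -0.091  0.   ]
[ 0.358 -0.019  0.   ]
[282.01251161 267.44133116]
[281.88827679 249.29901951]
[281.58598678 181.66353919]
```

View pics/w1.png

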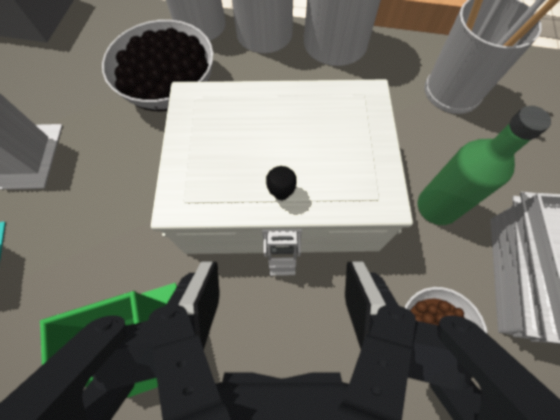

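Request:
move_arm:
  moves:
    - [0, 0, 0, 0, 0.05, 0.06, 0.06]
    - [0, 0, 0, 0, 0.09, 0.105, 0.06]
    - [0, 0, 0, 0, 0.123, 0.147, 0.06]
    - [0, 0, 0, 0, 0.123, 0.147, 0.06]
    - [0, 0, 0, 0, 0.123, 0.147, 0.06]
    - [0, 0, 0, 0, 0.123, 0.147, 0.06]

```text
clock: 2.75
position: [0.407, -0.2655, 0.1076]
ee_rot: [0.727, -0.596, 0.216, -0.263]
ft_force: [0.1, -1.5, 0.9]
grip_width: 0.701
```

```bash
python3 a.py
```

```text
t 2.8 p [ 0.407 -0.266  0.108] j [-0.49 -0.31  1.33  2.36 -0.57  0.58 -0.05] F [ 0.1 -1.5  0.9] g 0.701
[ 0.46567686 -0.25919062  0.032     ]
pre [0.2, 0.5, 0.7] [0.0044, 0.0036, -0.0022] | 1 deg 0.006
grasp [0.0, 0.0, 0.0] [-0.0, 0.0, 0.12] | 0 deg 0.12
```

Request:
move_arm:
  moves:
    - [0.2, 0.5, 0.7, 0.004, 0.0036, 0.03, 0.06]
    - [0.2, 0.5, 0.7, 0.004, 0.0036, 0.06, 0.06]
    - [0.2, 0.5, 0.7, 0.004, 0.0036, 0.09, 0.06]
    - [0.2, 0.5, 0.7, 0.004, 0.0036, 0.118, 0.06]
    - [0.2, 0.5, 0.7, 0.004, 0.0036, 0.118, 0.06]
    - [0.2, 0.5, 0.7, 0.004, 0.0036, 0.118, 0.06]

```text
clock: 3.35
position: [0.4411, -0.2737, 0.0741]
ee_rot: [0.732, -0.595, 0.226, -0.24]
ft_force: [0.4, -0.6, -0.8]
grip_width: 0.699
```

```bash
sed -i '/pre/d' a.py; python3 a.py
```

```text
t 3.4 p [ 0.441 -0.274  0.074] j [ 0.34  0.1   0.48  2.32 -1.15  0.63  0.38] F [ 0.4 -0.6 -0.8] g 0.699
[ 0.46567686 -0.25919062  0.032     ]
grasp [1.5, -1.8, 1.9] [-0.0122, 0.0042, 0.0712] | 3 deg 0.072
```

Request:
move_arm:
  moves:
    - [1.5, -1.8, 1.9, -0.012, 0.004, 0.02, 0.06]
    - [1.5, -1.8, 1.9, -0.012, 0.004, 0.04, 0.06]
    - [1.5, -1.8, 1.9, -0.012, 0.004, 0.055, 0.06]
    - [1.5, -1.8, 1.9, -0.012, 0.004, 0.071, 0.06]
    - [1.5, -1.8, 1.9, -0.012, 0.004, 0.071, 0.06]
    - [1.5, -1.8, 1.9, -0.012, 0.004, 0.071, 0.06]

```text
clock: 3.95
position: [0.4801, -0.257, 0.0162]
ee_rot: [0.722, -0.601, 0.219, -0.264]
ft_force: [0.0, -0.2, -0.2]
grip_width: 0.704
```

```bash
python3 a.py
```

```text
t 4.0 p [ 0.48  -0.257  0.016] j [ 1.13  0.32 -0.42  2.26 -1.26  0.45  0.5 ] F [ 0.  -0.2 -0.2] g 0.704
[ 0.46567686 -0.25919062  0.032     ]
grasp [-0.2, 0.0, -0.1] [-0.0005, 0.001, 0.0005] | 0 deg 0.001
```

Request:
move_arm:
  moves:
    - [0, 0, 0, 0, 0.001, 0, 0.03]
    - [0, 0, 0, 0, 0.001, 0, 0.02]
    - [0, 0, 0, 0, 0.001, 0, 0.02]
    - [0, 0, 0, 0, 0.001, 0, 0.02]
    - [0, 0, 0, 0, 0.001, 0, 0.02]
  grip_force: 30

```text
clock: 4.45
position: [0.4769, -0.2573, 0.0148]
ee_rot: [0.722, -0.601, 0.219, -0.262]
ft_force: [-9.7, 1.2, 9.2]
grip_width: 0.391
```

```bash
cat > l.py <<'E'
from h import *
import sys
# lever path: keep tool orientation (optionally tilt) ; pinch point measured at th0
c=C();t=np.cos(np.radians(40))*-Z+np.sin(np.radians(40))*BX;Q=pose(-BY,t)
for th in map(float,sys.argv[1:]):
    s,k=np.sin(th),np.cos(th);G=box(-.12-.052*s-.010*k,0,.084-.052*k+.010*s)
    c.row(f"th{th}",G+t*.022,Q)
E
python3 l.py 0 .2 .4 .6 .8 1 1.2 1.4 1.6 1.8 2 2.2 2.3
```

```text
t 4.5 p [ 0.477 -0.257  0.015] j [ 1.12  0.31 -0.4   2.26 -1.26  0.45  0.5 ] F [-9.7  1.2  9.2] g 0.391
th0.0 [0.1, -0.1, -0.0] [-0.0002, -0.0024, 0.0015] | 0 deg 0.003
th0.2 [0.1, -0.1, -0.0] [-0.0002, 0.0035, -0.0073] | 0 deg 0.008
th0.4 [0.1, -0.1, -0.0] [-0.0002, 0.0074, -0.0171] | 0 deg 0.019
th0.6 [0.1, -0.1, -0.0] [-0.0002, 0.0094, -0.0275] | 0 deg 0.029
th0.8 [0.1, -0.1, -0.0] [-0.0001, 0.0092, -0.0381] | 0 deg 0.039
th1.0 [0.1, -0.1, -0.0] [-0.0001, 0.0069, -0.0484] | 0 deg 0.049
th1.2 [0.1, -0.1, -0.0] [-0.0001, 0.0027, -0.0581] | 0 deg 0.058
th1.4 [0.1, -0.1, -0.0] [-0.0001, -0.0034, -0.0667] | 0 deg 0.067
th1.6 [0.1, -0.1, -0.0] [-0.0001, -0.0111, -0.074] | 0 deg 0.075
th1.8 [0.1, -0.1, -0.0] [-0.0001, -0.0201, -0.0796] | 0 deg 0.082
th2.0 [0.1, -0.1, -0.0] [-0.0001, -0.03, -0.0832] | 0 deg 0.088
th2.2 [0.1, -0.1, -0.0] [-0.0001, -0.0405, -0.0849] | 0 deg 0.094
th2.3 [0.1, -0.1, -0.0] [-0.0001, -0.0458, -0.0849] | 0 deg 0.096
```

Request:
move_arm:
  moves:
    - [0, 0, 0, 0, 0.006, -0.009, 0.02]
    - [0, 0, 0, 0, 0.01, -0.019, 0.02]
    - [0, 0, 0, 0, 0.012, -0.029, 0.02]
    - [0, 0, 0, 0, 0.012, -0.04, 0.02]
    - [0, 0, 0, 0, 0.009, -0.05, 0.02]
    - [0, 0, 0, 0, 0.005, -0.06, 0.02]
    - [0, 0, 0, 0, 0.005, -0.06, 0.02]

```text
clock: 5.15
position: [0.4349, -0.2654, 0.0579]
ee_rot: [0.722, -0.602, 0.219, -0.261]
ft_force: [-4.7, 0.4, -0.4]
grip_width: 0.388
```

```bash
python3 l.py 1.0 1.2  1.4 1.6 1.8 2 2.2 2.3;python3 -c "
from h import *
im=cams.camera('wrist');cv2.imwrite('pics/w2.png',im[:,:,::-1])"
```

```text
t 5.2 p [ 0.435 -0.265  0.058] j [ 1.16  0.16 -0.35  2.3  -1.13  0.58  0.38] F [-4.7  0.4 -0.4] g 0.388
th1.0 [0.1, -0.2, -0.0] [-0.0005, 0.0018, 0.0121] | 0 deg 0.012
th1.2 [0.1, -0.2, -0.0] [-0.0005, -0.0025, 0.0025] | 0 deg 0.004
th1.4 [0.1, -0.2, -0.0] [-0.0005, -0.0086, -0.0062] | 0 deg 0.011
th1.6 [0.1, -0.2, -0.0] [-0.0005, -0.0163, -0.0134] | 0 deg 0.021
th1.8 [0.1, -0.2, -0.0] [-0.0005, -0.0252, -0.019] | 0 deg 0.032
th2.0 [0.1, -0.2, -0.0] [-0.0005, -0.0352, -0.0227] | 0 deg 0.042
th2.2 [0.1, -0.2, -0.0] [-0.0005, -0.0456, -0.0243] | 0 deg 0.052
th2.3 [0.1, -0.2, -0.0] [-0.0005, -0.0509, -0.0243] | 0 deg 0.056
```

View pics/w2.png

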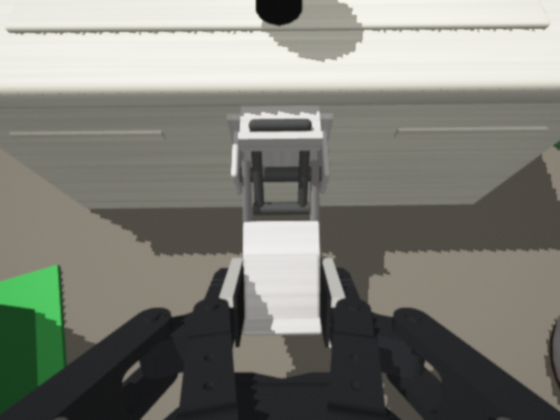

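The plate at (282,290) is pinched and the lever is swung out to about 1.2 rad. I'll continue to the stop.

Request:
move_arm:
  moves:
    - [0, 0, 0, 0, -0.006, -0.008, 0.02]
    - [0, 0, 0, 0, -0.014, -0.016, 0.02]
    - [0, 0, 0, 0, -0.023, -0.021, 0.02]
    - [0, 0, 0, 0, -0.033, -0.025, 0.02]
    - [0, 0, 0, 0, -0.044, -0.027, 0.02]
    - [0, 0, 0, 0, -0.05, -0.027, 0.02]
    - [0, 0, 0, 0, -0.05, -0.027, 0.02]

```text
clock: 5.9
position: [0.4557, -0.2614, 0.1096]
ee_rot: [0.722, -0.602, 0.218, -0.262]
ft_force: [-10.0, -0.1, 2.4]
grip_width: 0.383
```

Request:
move_arm:
  moves:
    - [0, 0, 0, 0, 0, 0, 0.06]
    - [0, 0, 0, 0, 0, 0, 0.06]
    - [0, 0, 0, 0, 0, 0, 0.06]
    - [0, 0, 0, 0, 0, -0.03, 0.06]
    - [0, 0, 0, 0, 0, -0.06, 0.06]
    - [0, 0, 0, 0, -0.03, -0.08, 0.06]
    - [0, 0, 0, 0, -0.06, -0.1, 0.06]
    - [0, 0, 0, 0, -0.06, -0.1, 0.06]

```text
clock: 6.7
position: [0.441, -0.2658, 0.2304]
ee_rot: [0.722, -0.6, 0.222, -0.262]
ft_force: [0.5, -0.5, -0.0]
grip_width: 0.706
```

```bash
python3 -c "
from h import *
C()
im=cams.camera('wrist');cv2.imwrite('pics/w3.png',im[:,:,::-1])"
```

```text
t 6.7 p [ 0.441 -0.266  0.23 ] j [ 1.17 -0.14 -0.33  2.15 -0.84  0.9  -0.08] F [ 0.5 -0.5 -0. ] g 0.706
```

View pics/w3.png

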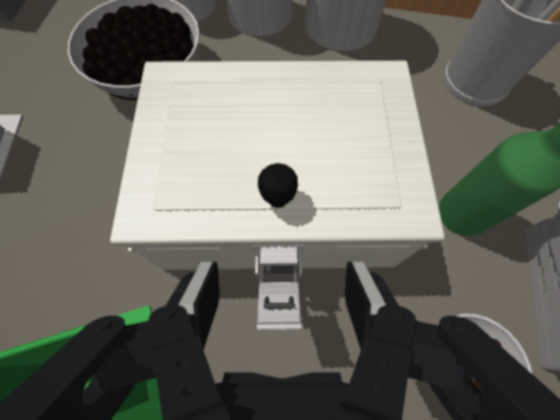

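Lever is clearly up, with its plate at (279,300). Next is the knob, seen at (278,184).

```bash
cat > k.py <<'E'
from h import *
import sys
def knob(phi,lean):
    a=np.arctan2(.042,-.165)-phi;r=np.hypot(.042,.165)
    t=-np.cos(np.radians(lean))*Z-np.sin(np.radians(lean))*BX
    G=box(.1+r*np.cos(a),0,.109+.002+r*np.sin(a));return G,t,pose(-BY,t)
if __name__=="__main__":
    c=C()
    w=cams.camera_params("wrist")
    for th in(1.8,2.0,2.3):
        s,k=np.sin(th),np.cos(th);print(th,proj(w,box(-.12-.069*s-.01*k,0,.084-.069*k+.01*s)).round(0))
    G,t,Q=knob(0,0);c.row("above",G+t*(.022-.08),Q,True);c.row("grasp",G+t*.022,Q,True)
E
python3 k.py
```

```text
t 6.8 p [ 0.44  -0.265  0.228] j [ 1.17 -0.14 -0.33  2.15 -0.84  0.9  -0.08] F [-0.9 -0.2 -0.8] g 0.704
1.8 [279. 340.]
2.0 [279. 331.]
2.3 [279. 310.]
above [-40.1, -0.3, -0.0] [-0.0015, -0.0593, 0.0717] | 40 deg 0.093
grasp [0.0, 0.0, 0.0] [0.0, 0.0, 0.08] | 0 deg 0.08
```

Request:
move_arm:
  moves:
    - [-8, 0, 0, 0, -0.02, 0.01, 0.065]
    - [-16, 0, 0, 0, -0.03, 0.03, 0.065]
    - [-24, 0, 0, 0, -0.045, 0.045, 0.065]
    - [-32, 0, 0, 0, -0.055, 0.06, 0.065]
    - [-40, 0, 0, -0.0015, -0.059, 0.0717, 0.065]
    - [-40, 0, 0, -0.0015, -0.059, 0.0717, 0.065]
    - [-40, 0, 0, -0.0015, -0.059, 0.0717, 0.065]

```text
clock: 7.45
position: [0.5295, -0.2443, 0.2058]
ee_rot: [0.77, -0.638, -0.003, -0.0]
ft_force: [-1.5, 0.5, 0.1]
grip_width: 0.762
```

```bash
sed -i 's/;c.row("grasp".*$//; s/"above"/"g"/; s/(.022-.08)/.022/' k.py; python3 k.py
```

```text
t 7.5 p [ 0.529 -0.244  0.206] j [ 0.84  0.32 -0.59  1.58  0.18  1.3  -1.16] F [-1.5  0.5  0.1] g 0.762
1.8 [285. 342.]
2.0 [285. 346.]
2.3 [285. 345.]
g [0.2, 0.2, 0.1] [0.0033, 0.0002, 0.0747] | 0 deg 0.075
```

Request:
move_arm:
  moves:
    - [0, 0, 0, 0.003, 0, 0.035, 0.065]
    - [0, 0, 0, 0.003, 0, 0.06, 0.065]
    - [0, 0, 0, 0.003, 0, 0.075, 0.065]
    - [0, 0, 0, 0.003, 0, 0.075, 0.065]
    - [0, 0, 0, 0.003, 0, 0.075, 0.02]
    - [0, 0, 0, 0.003, 0, 0.075, 0.02]
    - [0, 0, 0, 0.003, 0, 0.075, 0.02]
    - [0, 0, 0, 0.003, 0, 0.075, 0.02]
  grip_force: 40

```text
clock: 8.25
position: [0.5288, -0.2469, 0.1351]
ee_rot: [0.769, -0.64, -0.001, -0.001]
ft_force: [-8.3, 11.0, 12.3]
grip_width: 0.367
```

```bash
cat > k2.py <<'E'
from k import *
c=C()
for a in sys.argv[1:]:
    phi,l=map(float,a.split(","));G,t,Q=knob(phi,l);c.row(a,G+t*.022,Q)
E
python3 k2.py 0,0 .15,0 .3,0 .45,0 .6,0 .75,0 .9,0 1.05,0 1.2,0 1.35,0 1.5,5 1.65,10 1.8,15
```

```text
t 8.2 p [ 0.529 -0.247  0.135] j [ 0.83  0.37 -0.58  1.67  0.22  1.17 -1.19] F [-8.3 11.  12.3] g 0.367
0,0 [0.0, 0.1, -0.0] [0.0006, -0.0007, 0.0041] | 0 deg 0.004
.15,0 [0.0, 0.1, -0.0] [0.0006, -0.0088, -0.02] | 0 deg 0.022
.3,0 [0.0, 0.1, -0.0] [0.0005, -0.0204, -0.0427] | 0 deg 0.047
.45,0 [0.0, 0.1, -0.0] [0.0005, -0.0353, -0.0635] | 0 deg 0.073
.6,0 [0.0, 0.1, -0.0] [0.0004, -0.0532, -0.0817] | 0 deg 0.097
.75,0 [0.0, 0.1, -0.0] [0.0004, -0.0735, -0.0971] | 0 deg 0.122
.9,0 [0.0, 0.1, -0.0] [0.0003, -0.096, -0.1093] | 0 deg 0.145
1.05,0 [0.0, 0.1, -0.0] [0.0003, -0.1199, -0.1179] | 0 deg 0.168
1.2,0 [0.0, 0.1, -0.0] [0.0003, -0.145, -0.1229] | 0 deg 0.19
1.35,0 [0.0, 0.1, -0.0] [0.0003, -0.1705, -0.1241] | 0 deg 0.211
1.5,5 [-5.0, 0.1, -0.0] [0.0003, -0.1939, -0.1216] | 5 deg 0.229
1.65,10 [-10.0, 0.1, -0.0] [0.0003, -0.2167, -0.1155] | 10 deg 0.246
1.8,15 [-15.0, 0.1, 0.0] [0.0003, -0.2383, -0.1059] | 15 deg 0.261
```

Request:
move_arm:
  moves:
    - [0, 0, 0, 0, -0.003, -0.011, 0.02]
    - [0, 0, 0, 0, -0.008, -0.023, 0.02]
    - [0, 0, 0, 0, -0.013, -0.034, 0.02]
    - [0, 0, 0, 0, -0.02, -0.046, 0.02]
    - [0, 0, 0, 0, -0.027, -0.056, 0.02]
    - [0, 0, 0, 0, -0.035, -0.067, 0.02]
    - [0, 0, 0, 0, -0.043, -0.076, 0.02]
    - [0, 0, 0, 0, -0.053, -0.085, 0.02]
    - [0, 0, 0, 0, -0.053, -0.085, 0.02]
  grip_force: 60

```text
clock: 9.15
position: [0.5812, -0.2365, 0.2199]
ee_rot: [0.769, -0.639, -0.002, -0.001]
ft_force: [-9.3, 10.6, 2.6]
grip_width: 0.36
```

```bash
python3 k2.py .6,0 .75,0 .9,0 1.05,0 1.2,0 1.35,0 1.5,5 1.65,10 1.8,15;python3 -c "
from h import *
im=cams.camera('scene');cv2.imwrite('pics/s2.png',im[:,:,::-1])"
```

```text
t 9.2 p [ 0.581 -0.237  0.22 ] j [ 0.76  0.41 -0.59  1.44  0.22  1.36 -1.22] F [-9.3 10.6  2.6] g 0.36
.6,0 [0.1, 0.2, 0.1] [0.0013, 0.0002, 0.003] | 0 deg 0.003
.75,0 [0.1, 0.2, 0.1] [0.0012, -0.0201, -0.0124] | 0 deg 0.024
.9,0 [0.1, 0.2, 0.1] [0.0012, -0.0426, -0.0245] | 0 deg 0.049
1.05,0 [0.1, 0.2, 0.1] [0.0012, -0.0665, -0.0332] | 0 deg 0.074
1.2,0 [0.1, 0.2, 0.1] [0.0012, -0.0916, -0.0382] | 0 deg 0.099
1.35,0 [0.1, 0.2, 0.1] [0.0013, -0.1171, -0.0394] | 0 deg 0.124
1.5,5 [-4.9, 0.2, 0.1] [0.0013, -0.1405, -0.0369] | 5 deg 0.145
1.65,10 [-9.9, 0.2, 0.1] [0.0013, -0.1633, -0.0308] | 10 deg 0.166
1.8,15 [-14.9, 0.2, 0.1] [0.0014, -0.1849, -0.0212] | 15 deg 0.186
```

View pics/s2.png

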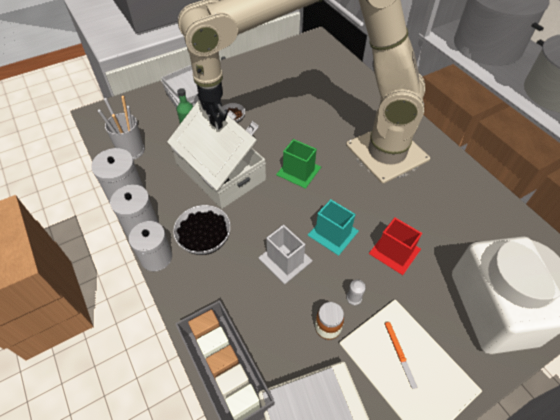

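The lid is up about 0.6 rad, with the knob held at (214,112). Continuing.

Request:
move_arm:
  moves:
    - [0, 0, 0, 0, -0.01, -0.009, 0.02]
    - [0, 0, 0, 0, -0.02, -0.015, 0.02]
    - [0, 0, 0, 0, -0.031, -0.022, 0.02]
    - [0, 0, 0, 0, -0.043, -0.028, 0.02]
    - [0, 0, 0, 0, -0.055, -0.032, 0.02]
    - [0, 0, 0, 0, -0.067, -0.036, 0.02]
    - [0, 0, 0, 0, -0.079, -0.039, 0.02]
    - [0, 0, 0, 0, -0.092, -0.041, 0.02]
    - [0, 0, 0, 0, -0.092, -0.041, 0.02]

```text
clock: 10.1
position: [0.6726, -0.2185, 0.2609]
ee_rot: [0.77, -0.638, -0.001, -0.002]
ft_force: [-5.4, 13.1, 4.7]
grip_width: 0.361
```

```bash
python3 k2.py 1.2,0 1.35,0 1.5,5 1.65,10 1.75,10 1.75,15 1.8,15
```

```text
t 10.1 p [ 0.673 -0.218  0.261] j [ 0.6   0.57 -0.57  1.13  0.29  1.52 -1.3 ] F [-5.4 13.1  4.7] g 0.361
1.2,0 [-0.1, 0.3, 0.2] [0.0023, 0.0016, 0.0029] | 0 deg 0.004
1.35,0 [-0.1, 0.3, 0.2] [0.0024, -0.0239, 0.0017] | 0 deg 0.024
1.5,5 [-5.1, 0.3, 0.2] [0.0025, -0.0474, 0.0043] | 5 deg 0.048
1.65,10 [-10.1, 0.3, 0.2] [0.0026, -0.0702, 0.0105] | 10 deg 0.071
1.75,10 [-10.1, 0.3, 0.2] [0.0026, -0.086, 0.0168] | 10 deg 0.088
1.75,15 [-15.1, 0.2, 0.2] [0.0026, -0.0841, 0.0164] | 15 deg 0.086
1.8,15 [-15.1, 0.2, 0.2] [0.0027, -0.0917, 0.0201] | 15 deg 0.094
```

Request:
move_arm:
  moves:
    - [0, 0, 0, -0.001, -0.013, -0.001, 0.02]
    - [0, 0, 0, -0.002, -0.025, -0.001, 0.02]
    - [-2.5, 0, 0, -0.003, -0.037, 0, 0.02]
    - [-5, 0, 0, -0.003, -0.049, 0.001, 0.02]
    - [-7.5, 0, 0, -0.003, -0.06, 0.004, 0.02]
    - [-10, 0, 0, -0.003, -0.072, 0.008, 0.02]
    - [-12, 0, 0, -0.003, -0.079, 0.01, 0.02]
    - [-14, 0, 0, -0.003, -0.086, 0.013, 0.02]
    - [-14, 0, 0, -0.003, -0.086, 0.013, 0.02]

```text
clock: 11.0
position: [0.7572, -0.2017, 0.2467]
ee_rot: [0.764, -0.634, -0.078, 0.092]
ft_force: [-1.1, 8.5, 4.2]
grip_width: 0.36
```

```bash
python3 k2.py 1.65,10 1.75,15 1.8,15
```

```text
t 11.0 p [ 0.757 -0.202  0.247] j [ 0.27  1.   -0.44  0.42  0.44  1.99 -1.27] F [-1.1  8.5  4.2] g 0.36
1.65,10 [3.9, 0.2, 0.1] [0.0033, 0.0165, 0.0002] | 4 deg 0.017
1.75,15 [-1.1, 0.1, 0.1] [0.0034, 0.0015, 0.0025] | 1 deg 0.004
1.8,15 [-1.1, 0.1, 0.1] [0.0034, -0.0068, 0.0043] | 1 deg 0.009
```

Request:
move_arm:
  moves:
    - [0, 0, 0, 0, 0, 0, 0.07]
    - [0, 0, 0, 0, 0, 0, 0.07]
    - [0, 0, 0, 0, 0, 0, 0.07]
    - [0, 0, 0, 0, 0, -0.02, 0.07]
    - [0, 0, 0, 0, 0, -0.04, 0.07]
    - [0, 0, 0, 0, 0, -0.06, 0.07]
    - [0, 0, 0, 0, 0, -0.08, 0.07]
    - [0, 0, 0, 0, 0, -0.08, 0.07]

```text
clock: 11.8
position: [0.7682, -0.215, 0.2846]
ee_rot: [0.756, -0.647, -0.066, 0.08]
ft_force: [1.0, -0.1, 0.5]
grip_width: 0.82
```

```bash
python3 -c "
from h import *
c=C()
Q=pose(-BY,-Z)
c.row('up',c.p+[0,0,.08],Q,True)
c.row('back',box(0,0,.42),Q,True)
im=cams.camera('top');cv2.imwrite('pics/t2.png',im[:,:,::-1])
im=cams.camera('scene');cv2.imwrite('pics/s3.png',im[:,:,::-1])
"
```

```text
t 11.8 p [ 0.768 -0.215  0.285] j [ 0.14  1.08  0.41  0.21 -0.29  2.06 -1.15] F [ 1.  -0.1  0.5] g 0.82
up [11.9, -0.0, -1.6] [0.0003, 0.0166, -0.0783] | 12 deg 0.08
back [0.0, 0.0, 0.0] [-0.0117, 0.1755, -0.0554] | 0 deg 0.184
```

View pics/s3.png

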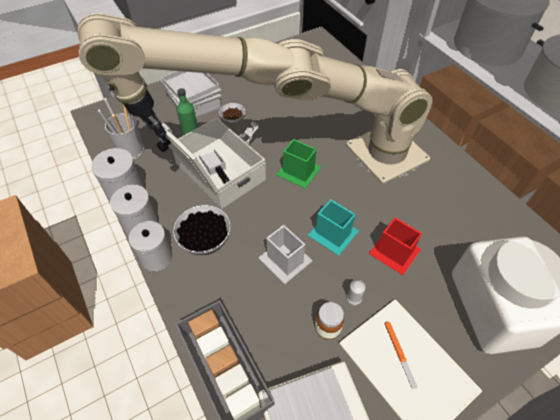

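Lid is open, the scoop is visible inside at about (212,160), and the gripper is at about (160,138) clear of the knob. I'll rise gently, then come back over the box.

Request:
move_arm:
  moves:
    - [2, 0, 0, 0, 0.004, -0.02, 0.07]
    - [4, 0, 0, 0, 0.008, -0.04, 0.07]
    - [8, 0, 0, 0, 0.012, -0.06, 0.07]
    - [12, 0, -1.6, 0, 0.0166, -0.078, 0.07]
    - [12, 0, -1.6, 0, 0.0166, -0.078, 0.07]
    - [12, 0, -1.6, 0, 0.0166, -0.078, 0.07]

```text
clock: 12.5
position: [0.7681, -0.2124, 0.366]
ee_rot: [0.77, -0.639, 0.001, -0.001]
ft_force: [-0.0, 0.7, -0.5]
grip_width: 0.824
```

```bash
python3 -c "
from h import *
c=C()
Q=pose(-BY,-Z)
c.row('up',np.r_[c.p[:2],.4],Q,True)
c.row('back',box(0,0,.42),Q,True)
"
```

```text
t 12.5 p [ 0.768 -0.212  0.366] j [ 0.11  0.83  0.38  0.48 -0.29  1.86 -1.1 ] F [-0.   0.7 -0.5] g 0.824
up [-0.1, 0.0, 0.1] [-0.0, -0.0001, -0.034] | 0 deg 0.034
back [0.0, 0.0, 0.0] [-0.0091, 0.1759, -0.02] | 0 deg 0.177
```

Request:
move_arm:
  moves:
    - [0, 0, 0, 0, 0.03, -0.034, 0.07]
    - [0, 0, 0, -0.005, 0.07, -0.05, 0.07]
    - [0, 0, 0, -0.009, 0.11, -0.054, 0.07]
    - [0, 0, 0, -0.009, 0.15, -0.054, 0.07]
    - [0, 0, 0, -0.009, 0.19, -0.054, 0.07]
    - [0, 0, 0, -0.009, 0.23, -0.054, 0.07]
    - [0, 0, 0, -0.009, 0.23, -0.054, 0.07]
    - [0, 0, 0, -0.009, 0.23, -0.054, 0.07]

```text
clock: 13.3
position: [0.541, -0.2461, 0.418]
ee_rot: [0.77, -0.639, 0.0, 0.0]
ft_force: [1.3, -0.3, -0.6]
grip_width: 0.821
```

```bash
python3 -c "
from h import *
import json
c=C()
w=cams.camera_params('wrist');im=cams.camera('wrist');cv2.imwrite('pics/w4.png',im[:,:,::-1])
json.dump({k:np.array(v).tolist() for k,v in w.items()},open('w4.json','w'))
"
```

```text
t 13.3 p [ 0.541 -0.246  0.418] j [ 0.01  0.25  0.44  1.21 -0.1   1.7  -0.96] F [ 1.3 -0.3 -0.6] g 0.821
```

View pics/w4.png

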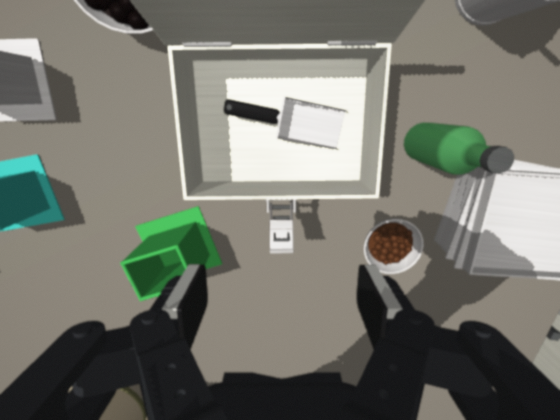

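```bash
cat > sc.py <<'E'
from h import *
import json
w=json.load(open('w4.json'))
for n,q,z in [("rim",[(168,46),(391,44),(379,199),(184,199)],.108)]:
    P=np.array([onz(w,*a,z) for a in q]);E=np.roll(P,-1,0)-P;print(n,"c",P.mean(0).round(4),np.linalg.norm(E,axis=1).round(3),np.degrees(np.arctan2(E[:,1],E[:,0])).round(1))
im=cv2.imread('pics/w4.png')
g=im[80:160,215:300].max(2)<60
m=np.zeros(im.shape[:2],np.uint8);m[80:160,215:300]=g*255
n,l,s,ce=cv2.connectedComponentsWithStats(m);k=1+np.argmax(s[1:,4]);ys,xs=np.where(l==k)
r=cv2.minAreaRect(np.c_[xs,ys].astype(np.float32));b=cv2.boxPoints(r);print("handle px",s[k],b.round(0).tolist())
def loc(P): d=P-BIN;return np.array([d@BX,d@BY,d[2]]).round(4)
e=sorted([((b[i]+b[(i+1)%4])/2).tolist()+[np.linalg.norm(b[i]-b[(i+1)%4])] for i in range(4)],key=lambda a:a[2])[:2]
e.sort();A,B=onz(w,*e[0][:2],.032),onz(w,*e[1][:2],.032)
M=onz(w,343,129,.010)
print("end",loc(A),"neck",loc(B),"mouth",loc(M),"len",np.linalg.norm(A-B),np.linalg.norm((A-M)[:2]))
u=(A-M)[:2];print("dir deg",np.degrees(np.arctan2(u[1],u[0])),np.degrees(np.arctan2(*(A-B)[1::-1])))
print(A,B,M)
E
python3 sc.py
```

```text
rim c [ 0.592  -0.2352  0.108 ] [0.28  0.202 0.281 0.199] [ -78.9 -168.5  100.7   11.3]
handle px [225 101  53  22 661] [[223.0, 113.0], [226.0, 100.0], [278.0, 110.0], [276.0, 124.0]]
end [0.0259 0.0873 0.032 ] neck [0.0099 0.0063 0.032 ] mouth [-0.0093 -0.1018  0.01  ] len 0.08261536252632022 0.19231984879013186
dir deg 89.9509419353493 89.32950201313288
[ 0.60305756 -0.14492873  0.032     ] [ 0.60209078 -0.22753843  0.032     ] [ 0.60289289 -0.33724851  0.01      ]
```

```bash
cat > g.py <<'E'
from h import *
a=np.radians(30);xs=ang(89.7);t=-np.cos(a)*Z-np.sin(a)*xs;Q=pose(-np.cross(Z,xs),t)
G=np.array([.6027,-.2055,.034])
if __name__=="__main__":
    c=C();c.row("above",G+t*.021+[0,0,.17],Q);c.row("grasp",G+t*.021,Q)
    p=cams.camera_params("top")
    for n,u,v in(("turq",242,249),("bowl",286,144),("bottle",418,172)):print(n,onz(p,u,v,.06).round(3))
E
python3 g.py
```

```text
t 13.3 p [ 0.542 -0.246  0.418] j [ 0.01  0.25  0.44  1.21 -0.1   1.7  -0.96] F [0.1 0.1 0. ] g 0.822
above [-25.0, 20.7, -77.1] [-0.018, -0.0654, 0.2317] | 84 deg 0.241
grasp [-25.0, 20.7, -77.1] [-0.018, -0.0655, 0.4017] | 84 deg 0.407
turq [0.382 0.193 0.06 ]
bowl [ 0.76  -0.001  0.06 ]
bottle [ 0.607 -0.475  0.06 ]
```

Request:
move_arm:
  moves:
    - [-25, 20.7, -77.1, -0.018, -0.0655, 0.1, 0.055]
    - [-25, 20.7, -77.1, -0.018, -0.0655, 0.1, 0.055]
    - [-25, 20.7, -77.1, -0.018, -0.0655, 0.1, 0.055]
    - [-25, 20.7, -77.1, -0.018, -0.0655, 0.1, 0.055]
    - [-25, 20.7, -77.1, -0.018, -0.0655, 0.15, 0.055]
    - [-25, 20.7, -77.1, -0.018, -0.0655, 0.2, 0.055]
    - [-25, 20.7, -77.1, -0.018, -0.0655, 0.23, 0.055]
    - [-25, 20.7, -77.1, -0.018, -0.0655, 0.23, 0.055]
    - [-25, 20.7, -77.1, -0.018, -0.0655, 0.23, 0.055]
    - [-25, 20.7, -77.1, -0.018, -0.0655, 0.23, 0.055]

```text
clock: 14.35
position: [0.6036, -0.2149, 0.1864]
ee_rot: [0.966, 0.001, -0.001, 0.26]
ft_force: [-0.4, -0.2, 0.1]
grip_width: 0.645
```

```bash
python3 g.py; python3 -c "
from h import *
im=cams.camera('wrist');cv2.imwrite('pics/w5.png',im[:,:,::-1])"
```

```text
t 14.3 p [ 0.604 -0.215  0.186] j [-0.2   0.35  0.24  1.64  0.48  1.18 -0.16] F [-0.4 -0.2  0.1] g 0.645
above [0.1, -0.1, 0.4] [-0.0009, 0.0007, 0.0011] | 0 deg 0.002
grasp [0.1, -0.1, 0.4] [-0.0005, -0.0847, 0.1481] | 0 deg 0.171
turq [0.382 0.193 0.06 ]
bowl [ 0.76  -0.001  0.06 ]
bottle [ 0.607 -0.475  0.06 ]
```

View pics/w5.png

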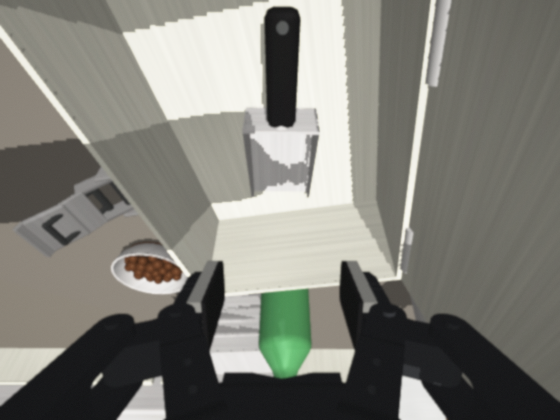

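Request:
move_arm:
  moves:
    - [0, 0, 0, -0.0005, -0.02, 0.035, 0.055]
    - [0, 0, 0, -0.0005, -0.04, 0.07, 0.055]
    - [0, 0, 0, -0.0005, -0.057, 0.1, 0.055]
    - [0, 0, 0, -0.0005, -0.071, 0.125, 0.055]
    - [0, 0, 0, -0.0005, -0.08, 0.14, 0.055]
    - [0, 0, 0, -0.0005, -0.0845, 0.148, 0.055]
    - [0, 0, 0, -0.0005, -0.0845, 0.148, 0.055]

```text
clock: 15.1
position: [0.602, -0.2176, 0.0169]
ee_rot: [0.966, -0.003, -0.0, 0.259]
ft_force: [-0.0, -0.6, 0.0]
grip_width: 0.646
```

```bash
python3 g.py|head -3
```

```text
t 15.1 p [ 0.602 -0.218  0.017] j [-0.19  0.57  0.24  1.75  0.52  0.9  -0.33] F [-0.  -0.6  0. ] g 0.646
above [0.0, -0.0, -0.1] [0.0007, 0.0831, -0.147] | 0 deg 0.169
grasp [0.0, -0.0, -0.1] [0.0006, -0.002, 0.0001] | 0 deg 0.002
```

Request:
move_arm:
  moves:
    - [0, 0, 0, 0, 0, 0, 0.015]
    - [0, 0, 0, 0, 0, 0, 0.015]
    - [0, 0, 0, 0, 0, 0, 0.015]
    - [0, 0, 0, 0, 0, 0, 0.015]
    - [0, 0, 0, 0, 0.01, -0.017, 0.015]
    - [0, 0, 0, 0, 0.02, -0.034, 0.015]
    - [0, 0, 0, 0, 0.04, -0.068, 0.015]
    - [0, 0, 0, 0, 0.065, -0.11, 0.015]
    - [0, 0, 0, 0, 0.09, -0.155, 0.015]
    - [0, 0, 0, 0, 0.115, -0.2, 0.015]
  grip_force: 70

```text
clock: 16.1
position: [0.6009, -0.2174, 0.2481]
ee_rot: [0.966, -0.004, 0.001, 0.259]
ft_force: [1.5, -0.5, -1.1]
grip_width: 0.262
```

```bash
cat > hold.py <<'E'
from h import *
HX=ang(14.5);HC=np.array([.5764,.2023,0])
def fin(tilt,z):  # tool tilt from vertical outward; scoop lean = 60-tilt ; grip (x_s=34) at height z
    b=np.radians(tilt);t=-np.cos(b)*Z+np.sin(b)*HX;return t,pose(-np.array([-HX[1],HX[0],0]),t)
if __name__=="__main__":
    c=C()
    t,Q=fin(40,0);c.row("hi40",HC-.03*HX+[0,0,.32]+t*.021,Q)
    t,Q=fin(50,0);c.row("hi50",HC-.03*HX+[0,0,.32]+t*.021,Q)
    t,Q=fin(60,0);c.row("hi60",HC-.03*HX+[0,0,.32]+t*.021,Q)
E
python3 hold.py
```

```text
t 16.1 p [ 0.601 -0.217  0.248] j [-0.2   0.3   0.24  1.58  0.47  1.29 -0.11] F [ 1.5 -0.5 -1.1] g 0.262
hi40 [59.1, 6.8, 79.1] [-0.043, -0.3318, -0.256] | 99 deg 0.421
hi50 [67.4, 13.9, 79.5] [-0.0405, -0.3311, -0.2586] | 105 deg 0.422
hi60 [75.6, 21.2, 79.5] [-0.0384, -0.33, -0.2614] | 112 deg 0.423
```

Request:
move_arm:
  moves:
    - [0, 0, 0, -0.01, 0.01, -0.045, 0.015]
    - [0, 0, 0, -0.02, -0.02, -0.08, 0.015]
    - [0, 0, 0, -0.03, -0.06, -0.11, 0.015]
    - [0, 0, 0, -0.04, -0.1, -0.14, 0.015]
    - [0, 0, 0, -0.05, -0.14, -0.165, 0.015]
    - [0, 0, 0, -0.05, -0.1765, -0.194, 0.015]
    - [0, 0, 0, -0.05, -0.1765, -0.194, 0.015]

```text
clock: 16.8
position: [0.5526, 0.0407, 0.3253]
ee_rot: [0.966, 0.002, 0.002, 0.257]
ft_force: [0.3, 1.1, -1.8]
grip_width: 0.268
```

```bash
python3 hold.py
```

```text
t 16.8 p [0.553 0.041 0.325] j [-0.5   0.23  0.07  1.49  0.46  1.64 -0.44] F [ 0.3  1.1 -1.8] g 0.268
hi40 [58.8, 7.0, 79.7] [0.0085, -0.1472, -0.0597] | 99 deg 0.159
hi50 [67.0, 14.1, 80.1] [0.011, -0.1465, -0.0622] | 105 deg 0.16
hi60 [75.2, 21.5, 80.1] [0.0131, -0.1454, -0.0651] | 112 deg 0.16
```

Request:
move_arm:
  moves:
    - [67, 14.1, 80.1, 0.011, -0.1, -0.0622, 0.015]
    - [67, 14.1, 80.1, 0.011, -0.1465, -0.0622, 0.015]
    - [67, 14.1, 80.1, 0.011, -0.1465, -0.0622, 0.015]
    - [67, 14.1, 80.1, 0.011, -0.1465, -0.0622, 0.015]
    - [67, 14.1, 80.1, 0.011, -0.1465, -0.0622, 0.015]
    - [67, 14.1, 80.1, 0.011, -0.1465, -0.0622, 0.015]
    - [67, 14.1, 80.1, 0.011, -0.1465, -0.0622, 0.015]
    - [67, 14.1, 80.1, 0.011, -0.1465, -0.0622, 0.015]
    - [67, 14.1, 80.1, 0.011, -0.1465, -0.0622, 0.015]
    - [67, 14.1, 80.1, 0.011, -0.1465, -0.0622, 0.015]

```text
clock: 17.8
position: [0.5648, 0.1897, 0.3067]
ee_rot: [0.815, -0.481, 0.225, -0.231]
ft_force: [0.6, -0.6, -0.8]
grip_width: 0.268
```

```bash
python3 hold.py
```

```text
t 17.8 p [0.565 0.19  0.307] j [-0.49 -0.21  0.02  2.02  0.21  0.69 -1.66] F [ 0.6 -0.6 -0.8] g 0.268
hi40 [2.3, 0.8, 14.2] [-0.0098, 0.001, 0.001] | 14 deg 0.01
hi50 [12.2, 2.0, 14.1] [-0.0089, -0.0025, 0.0005] | 19 deg 0.009
hi60 [22.2, 3.3, 14.0] [-0.0081, -0.0059, -0.0006] | 26 deg 0.01
```

Request:
move_arm:
  moves:
    - [8, 1.5, 8, -0.008, 0, 0, 0.015]
    - [15, 2.5, 14, -0.008, -0.003, 0, 0.015]
    - [22.2, 3.3, 14, -0.008, -0.006, 0, 0.015]
    - [22.2, 3.3, 14, -0.008, -0.006, 0, 0.015]
    - [22.2, 3.3, 14, -0.008, -0.006, 0, 0.015]
    - [22.2, 3.3, 14, -0.008, -0.006, 0, 0.015]

```text
clock: 18.4
position: [0.565, 0.1987, 0.3074]
ee_rot: [0.687, -0.529, 0.307, -0.392]
ft_force: [0.6, -0.1, -1.0]
grip_width: 0.263
```

```bash
python3 hold.py; python3 -c "
from h import *
im=cams.camera('top');cv2.imwrite('pics/t3.png',im[:,:,::-1])
s=cams.camera('scene');cv2.imwrite('pics/s4.png',s[:,:,::-1])
a=cv2.resize(im[130:260,180:320,::-1],None,fx=2.85,fy=2.85);b=cv2.resize(s[140:300,210:350,::-1],None,fx=2.85,fy=2.85)
h=max(a.shape[0],b.shape[0]);o=np.zeros((h,a.shape[1]+b.shape[1],3),np.uint8);o[:a.shape[0],:a.shape[1]]=a;o[:b.shape[0],a.shape[1]:]=b
cv2.imwrite('pics/m4.png',o)"
```

```text
t 18.4 p [0.565 0.199 0.307] j [-0.01 -0.33 -0.47  2.3   0.73  0.16 -2.52] F [ 0.6 -0.1 -1. ] g 0.263
hi40 [-19.7, -0.2, 0.3] [-0.0006, 0.0053, -0.0022] | 20 deg 0.006
hi50 [-9.7, -0.1, 0.3] [-0.0006, 0.0018, -0.0013] | 10 deg 0.002
hi60 [0.3, -0.1, 0.3] [-0.0006, -0.0019, -0.001] | 0 deg 0.002
```

View pics/m4.png

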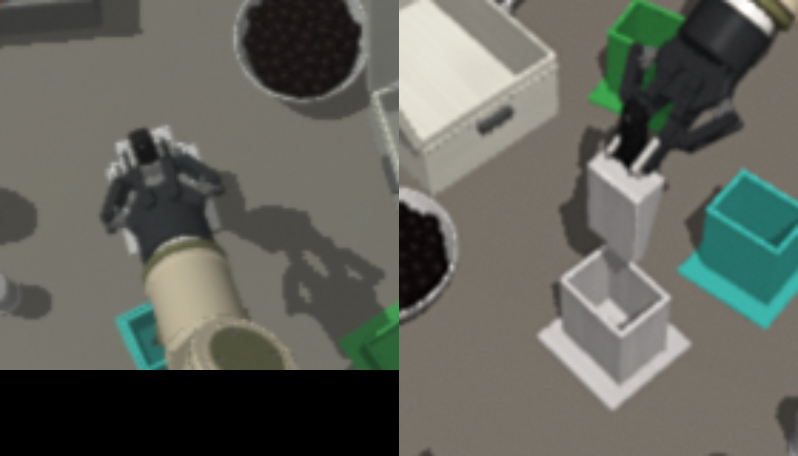

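```bash
python3 - <<'E'
from h import *
p=cams.camera_params("scene")
P=np.array([onz(p,210+(x-399)/2.85,140+y/2.85,.11) for x,y in[(601,246),(669,296),(622,333),(562,284)]])
E=np.roll(P,-1,0)-P;print("c",P.mean(0).round(4),np.linalg.norm(E,axis=1).round(3),np.degrees(np.arctan2(E[:,1],E[:,0])).round(1));print(P.round(3))
# scoop mouth bottom corner check: grip is 129mm above mouth
c=C()
from hold import *
t,Q=fin(60,0)
for z in(.27,.22,.18,.15,.135): c.row(str(z),HC-.009*HX+[0,0,z]+t*.021,Q)
g=c.p-t*.021
print("pred mouth corners scene px",[((proj(p,g-[0,0,.129]+HX*.028+s*.03*np.array([-HX[1],HX[0],0]))-[210,140])*2.85+[399,0]).round() for s in(1,-1)])
E
```

```text
c [0.5795 0.2082 0.11  ] [0.094 0.066 0.085 0.063] [ 108.1   11.3  -73.7 -161. ]
[[0.563 0.155 0.11 ]
 [0.534 0.245 0.11 ]
 [0.598 0.257 0.11 ]
 [0.622 0.176 0.11 ]]
t 18.5 p [0.566 0.199 0.309] j [-0.02 -0.32 -0.46  2.3   0.73  0.16 -2.52] F [ 0.1 -0.3 -0.7] g 0.266
0.27 [0.2, -0.0, 0.3] [-0.0003, 0.0323, 0.0423] | 0 deg 0.053
0.22 [0.2, -0.0, 0.3] [-0.0006, 0.0755, 0.0675] | 0 deg 0.101
0.18 [0.2, -0.0, 0.3] [-0.0008, 0.1101, 0.0876] | 0 deg 0.141
0.15 [0.2, -0.0, 0.3] [-0.0009, 0.136, 0.1027] | 0 deg 0.17
0.135 [0.2, -0.0, 0.3] [-0.001, 0.1489, 0.1103] | 0 deg 0.185
pred mouth corners scene px [array([636., 258.]), array([593., 222.])]
```

Request:
move_arm:
  moves:
    - [0, 0, 0, -0.003, 0.015, 0.022, 0.015]
    - [0, 0, 0, -0.003, 0.031, 0.044, 0.015]
    - [0, 0, 0, -0.003, 0.031, 0.044, 0.015]
    - [0, 0, 0, -0.003, 0.05, 0.055, 0.015]
    - [0, 0, 0, -0.003, 0.05, 0.055, 0.015]
    - [0, 0, 0, -0.003, 0.05, 0.055, 0.015]

```text
clock: 19.1
position: [0.5805, 0.2093, 0.2627]
ee_rot: [0.695, -0.536, 0.297, -0.377]
ft_force: [0.1, -0.3, -1.4]
grip_width: 0.27
```

```bash
sed -i 's/ang(14.5)/ang(15.3)/; s/.5764,.2023,0/.578,.205,0/' hold.py; cat > low.py <<'E'
from hold import *
import sys
c=C()
for tl in(60,55,50):
  t,Q=fin(tl,0);d=np.radians(60-tl)
  for z in map(float,sys.argv[1:]): c.row(f"{tl} {z}",HC+(-.009+.05*np.sin(d))*HX+[0,0,z]+t*.021,Q)
E
python3 low.py .24 .2 .16 .135
```

```text
t 19.1 p [0.581 0.209 0.263] j [ 0.45 -0.25 -0.9   2.28  0.78  0.07 -2.6 ] F [ 0.1 -0.3 -1.4] g 0.27
60 0.24 [2.6, -1.0, -0.0] [0.0031, 0.0249, 0.0227] | 3 deg 0.034
60 0.2 [2.6, -1.0, -0.0] [0.0028, 0.0586, 0.0442] | 3 deg 0.073
60 0.16 [2.6, -1.0, -0.0] [0.0024, 0.0923, 0.0658] | 3 deg 0.113
60 0.135 [2.6, -1.0, -0.0] [0.0022, 0.1133, 0.0793] | 3 deg 0.138
55 0.24 [-2.4, -1.0, -0.1] [0.003, 0.0244, 0.0263] | 3 deg 0.036
55 0.2 [-2.4, -1.0, -0.1] [0.0027, 0.0581, 0.0479] | 3 deg 0.075
55 0.16 [-2.4, -1.0, -0.1] [0.0024, 0.0918, 0.0695] | 3 deg 0.115
55 0.135 [-2.4, -1.0, -0.1] [0.0022, 0.1128, 0.0829] | 3 deg 0.14
50 0.24 [-7.4, -0.9, -0.1] [0.003, 0.0239, 0.0298] | 7 deg 0.038
50 0.2 [-7.4, -0.9, -0.1] [0.0026, 0.0576, 0.0514] | 7 deg 0.077
50 0.16 [-7.4, -0.9, -0.1] [0.0023, 0.0912, 0.0729] | 7 deg 0.117
50 0.135 [-7.4, -0.9, -0.1] [0.0021, 0.1123, 0.0864] | 7 deg 0.142
```

```bash
cat > low.py <<'E'
from h import *
import sys
HX=ang(15.3);HC=np.array([.578,.205,0])
def fin(tilt,yo):
    b=np.radians(tilt);u=ang(15.3+yo);t=-np.cos(b)*Z+np.sin(b)*u;return t,pose(-np.cross(Z,u),t)
c=C()
for s in sys.argv[1:]:
    tl,yo,z=map(float,s.split(","));t,Q=fin(tl,yo);d=np.radians(60-tl)
    p=.002+.002*(tl<56)
    c.row(s,HC+(p-.028*np.cos(d)+.129*np.sin(d)+(.019-.002 if tl>=56 else 0))*HX+[0,0,z]+t*.021,Q)
E
python3 low.py 50,6,.25 50,6,.22 50,6,.18 50,6,.135 48,6,.22
```

```text
t 19.1 p [0.581 0.209 0.263] j [ 0.45 -0.25 -0.9   2.28  0.78  0.07 -2.6 ] F [ 0.1 -0.3 -1.4] g 0.27
50,6,.25 [-7.3, -5.8, -3.7] [0.0014, 0.016, 0.0236] | 10 deg 0.029
50,6,.22 [-7.3, -5.8, -3.7] [0.0011, 0.0412, 0.0398] | 10 deg 0.057
50,6,.18 [-7.3, -5.8, -3.7] [0.0008, 0.0749, 0.0613] | 10 deg 0.097
50,6,.135 [-7.3, -5.8, -3.7] [0.0004, 0.1128, 0.0856] | 10 deg 0.142
48,6,.22 [-9.3, -5.7, -3.8] [0.0011, 0.0395, 0.0436] | 12 deg 0.059
```

Request:
move_arm:
  moves:
    - [-7.3, -5.8, -3.7, 0.0014, 0, 0.015, 0.015]
    - [-7.3, -5.8, -3.7, 0.0014, 0.016, 0.0236, 0.015]
    - [-7.3, -5.8, -3.7, 0.0014, 0.016, 0.0236, 0.015]
    - [-7.3, -5.8, -3.7, 0.0011, 0.03, 0.0325, 0.015]
    - [-7.3, -5.8, -3.7, 0.0011, 0.0412, 0.04, 0.015]
    - [-7.3, -5.8, -3.7, 0.0011, 0.0412, 0.04, 0.015]

```text
clock: 19.7
position: [0.5903, 0.2118, 0.2027]
ee_rot: [0.75, -0.511, 0.236, -0.348]
ft_force: [-0.3, -0.4, -2.1]
grip_width: 0.262
```

```bash
python3 low.py 50,6,.22 50,6,.18 50,6,.135 45,6,.22 45,6,.18
```

```text
t 19.7 p [0.59  0.212 0.203] j [-0.14 -0.07 -0.29  2.25  0.34  0.1  -1.96] F [-0.3 -0.4 -2.1] g 0.262
50,6,.22 [0.3, 0.2, 0.1] [0.0017, -0.0035, -0.0017] | 0 deg 0.004
50,6,.18 [0.3, 0.2, 0.1] [0.0017, 0.027, 0.0241] | 0 deg 0.036
50,6,.135 [0.3, 0.2, 0.1] [0.0018, 0.0614, 0.0532] | 0 deg 0.081
45,6,.22 [-4.7, 0.2, 0.1] [0.003, -0.0091, 0.0069] | 5 deg 0.012
45,6,.18 [-4.7, 0.2, 0.1] [0.003, 0.0214, 0.0328] | 5 deg 0.039
```

Request:
move_arm:
  moves:
    - [0.3, 0.2, 0, 0.0017, 0.01, 0.009, 0.015]
    - [0.3, 0.2, 0, 0.0017, 0.019, 0.016, 0.015]
    - [0.3, 0.2, 0, 0.0017, 0.027, 0.024, 0.015]
    - [0.3, 0.2, 0, 0.0017, 0.027, 0.024, 0.015]

```text
clock: 20.1
position: [0.5935, 0.2077, 0.1785]
ee_rot: [0.753, -0.508, 0.24, -0.343]
ft_force: [0.6, -0.2, -1.2]
grip_width: 0.268
```

```bash
python3 low.py 50,6,.18 50,6,.15 50,6,.135 50,6,.13 46,6,.15 46,6,.135; python3 -c "
from h import *
s=cams.camera('scene')
a=cv2.resize(s[190:300,220:350,::-1],None,fx=4,fy=4,interpolation=cv2.INTER_CUBIC)
cv2.imwrite('pics/s5.png',a)"
```

```text
t 20.1 p [0.594 0.208 0.178] j [-0.43 -0.04 -0.01  2.28  1.    0.07 -2.6 ] F [ 0.6 -0.2 -1.2] g 0.268
50,6,.18 [0.5, -0.3, 0.8] [-0.0034, 0.0094, 0.0074] | 1 deg 0.012
50,6,.15 [0.5, -0.3, 0.8] [-0.0039, 0.0322, 0.0269] | 1 deg 0.042
50,6,.135 [0.5, -0.3, 0.8] [-0.0041, 0.0436, 0.0366] | 1 deg 0.057
50,6,.13 [0.5, -0.3, 0.8] [-0.0041, 0.0474, 0.0399] | 1 deg 0.062
46,6,.15 [-3.5, -0.3, 0.8] [-0.0029, 0.0277, 0.0338] | 4 deg 0.044
46,6,.135 [-3.5, -0.3, 0.8] [-0.0031, 0.0391, 0.0435] | 4 deg 0.059
```

View pics/s5.png

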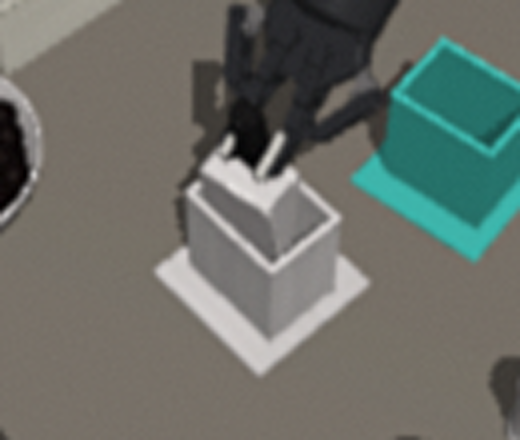

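The scoop's bowl is well inside the steel pocket (crop about (260,215)) with no contact. That was picture 12, so from here I rely on numbers. I'll relax the tilt while lowering because joints 6 and 7 are at their limits.

Request:
move_arm:
  moves:
    - [-2, -0.3, 0.8, -0.002, 0.004, 0.008, 0.015]
    - [-4, -0.3, 0.8, -0.003, 0.01, 0.016, 0.015]
    - [-4, -0.3, 0.8, -0.003, 0.019, 0.025, 0.015]
    - [-4, -0.3, 0.8, -0.003, 0.0277, 0.0338, 0.015]
    - [-4, -0.3, 0.8, -0.003, 0.0277, 0.0338, 0.015]

```text
clock: 20.65
position: [0.5994, 0.2164, 0.138]
ee_rot: [0.758, -0.525, 0.215, -0.323]
ft_force: [-26.2, -4.4, 27.1]
grip_width: 0.267
```

```bash
python3 low.py 46,6,.15 46,6,.135 46,6,.13 43,6,.15 43,6,.135
```

```text
t 20.6 p [0.599 0.216 0.138] j [-0.35  0.06 -0.09  2.24  0.89  0.07 -2.52] F [-26.2  -4.4  27.1] g 0.267
46,6,.15 [0.4, 0.3, -0.8] [0.0037, 0.0025, 0.0011] | 1 deg 0.005
46,6,.135 [0.4, 0.3, -0.8] [0.0039, 0.0132, 0.0116] | 1 deg 0.018
46,6,.13 [0.4, 0.3, -0.8] [0.004, 0.0168, 0.0151] | 1 deg 0.023
43,6,.15 [-2.6, 0.3, -0.8] [0.0044, -0.0012, 0.006] | 3 deg 0.007
43,6,.135 [-2.6, 0.3, -0.8] [0.0046, 0.0095, 0.0165] | 3 deg 0.02
```

Request:
move_arm:
  moves:
    - [0, 0, 0, 0, -0.001, -0.004, 0.015]
    - [0, 0, 0, 0.001, 0.0035, -0.008, 0.015]
    - [0, 0, 0, 0.001, 0.0035, -0.008, 0.015]

```text
clock: 20.95
position: [0.5919, 0.2094, 0.1393]
ee_rot: [0.758, -0.526, 0.215, -0.321]
ft_force: [0.3, 0.3, -1.9]
grip_width: 0.268
```

```bash
python3 low.py 46,6,.15 46,6,.135
```

```text
t 20.9 p [0.592 0.209 0.139] j [-0.29  0.04 -0.15  2.26  0.8   0.07 -2.43] F [ 0.3  0.3 -1.9] g 0.268
46,6,.15 [0.5, 0.1, -0.9] [-0.0002, -0.0032, 0.0089] | 1 deg 0.009
46,6,.135 [0.5, 0.1, -0.9] [0.0, 0.0075, 0.0194] | 1 deg 0.021
```

Request:
move_arm:
  moves:
    - [0, 0, 0, 0, 0.003, 0.0028, 0.015]
    - [0, 0, 0, 0, 0.006, 0.0055, 0.015]
    - [0, 0, 0, 0, 0.0087, 0.0083, 0.015]
    - [0, 0, 0, 0, 0.0087, 0.0083, 0.015]

```text
clock: 21.35
position: [0.592, 0.2099, 0.1299]
ee_rot: [0.759, -0.527, 0.212, -0.319]
ft_force: [0.1, -0.3, -0.5]
grip_width: 0.268
```

```bash
python3 low.py 46,6,.135
```

```text
t 21.4 p [0.592 0.21  0.13 ] j [-0.22  0.06 -0.22  2.26  0.98  0.07 -2.6 ] F [ 0.1 -0.3 -0.5] g 0.268
46,6,.135 [1.0, 0.2, -0.9] [0.0003, 0.0008, 0.0126] | 1 deg 0.013
```

Request:
move_arm:
  moves:
    - [-1, 0, 0, 0, 0.002, 0.0022, 0.015]
    - [-1, 0, -1, 0, 0.004, 0.0045, 0.015]
    - [-1, 0, -1, 0, 0.004, 0.0045, 0.015]

```text
clock: 21.65
position: [0.5922, 0.21, 0.1237]
ee_rot: [0.766, -0.522, 0.211, -0.31]
ft_force: [0.2, 0.1, -1.3]
grip_width: 0.266
```

Request:
move_arm:
  moves:
    - [0, 0, 0, 0, 0.001, 0.001, 0.015]
    - [0, 0, 0, 0, 0.001, 0.001, 0.015]

```text
clock: 21.85
position: [0.592, 0.2104, 0.1225]
ee_rot: [0.767, -0.521, 0.211, -0.31]
ft_force: [-0.1, -0.6, -1.7]
grip_width: 0.268
```

```bash
python3 low.py 46,6,.135
```

```text
t 21.9 p [0.592 0.21  0.122] j [-0.18  0.08 -0.26  2.25  0.91  0.08 -2.51] F [-0.1 -0.6 -1.7] g 0.268
46,6,.135 [1.9, 0.2, 0.2] [0.0009, -0.0044, 0.0071] | 2 deg 0.008
```

Request:
move_arm:
  moves:
    - [0, 0, 0, 0, 0.0015, 0.0015, 0.015]
    - [0, 0, 0, 0, 0.0015, 0.0015, 0.015]

```text
clock: 22.05
position: [0.5919, 0.2105, 0.1203]
ee_rot: [0.767, -0.521, 0.211, -0.31]
ft_force: [-0.2, -0.2, -0.8]
grip_width: 0.262
```

Request:
move_arm:
  moves:
    - [0, 0, 0, 0, 0.0015, 0.0015, 0.015]
    - [0, 0, 0, 0, 0.0015, 0.0015, 0.015]

```text
clock: 22.25
position: [0.5922, 0.2106, 0.1186]
ee_rot: [0.767, -0.52, 0.211, -0.31]
ft_force: [-1.0, 0.2, 1.3]
grip_width: 0.269
```

Request:
move_arm:
  moves:
    - [0, 0, 0, 0, 0.001, 0.001, 0.015]
    - [0, 0, 0, 0, 0.001, 0.001, 0.015]

```text
clock: 22.45
position: [0.5926, 0.2106, 0.1183]
ee_rot: [0.767, -0.521, 0.211, -0.31]
ft_force: [-0.6, -1.0, 4.4]
grip_width: 0.269
```

Touching the floor with about 6 N. The scoop leans about 16° outward, so I'll draw the grip inward with a lighter grip and let the pocket's inner wall right it.

Request:
move_arm:
  moves:
    - [0, 0, 0, 0, -0.001, -0.001, 0.015]
    - [0, 0, 0, 0, 0.003, -0.005, 0.015]
    - [0, 0, 0, 0, 0.006, -0.008, 0.015]
    - [0, 0, 0, 0, 0.009, -0.011, 0.015]
    - [0, 0, 0, 0, 0.009, -0.011, 0.015]
  grip_force: 25

```text
clock: 22.95
position: [0.5791, 0.2049, 0.1199]
ee_rot: [0.767, -0.521, 0.211, -0.31]
ft_force: [3.3, 1.7, 0.5]
grip_width: 0.263
```

```bash
cat > st.py <<'E'
from h import *
c=C();M=c.q.as_matrix();t=M[:,2];HX=ang(15.3);G=c.p-.021*t
print("tilt",np.degrees(np.arccos(-t[2])).round(1),"az",np.degrees(np.arctan2(t[1],t[0])).round(1),"G",G.round(4),"h",((G-[.578,.205,0])@HX).round(4),"lat",((G-[.578,.205,0])@ang(105.3)).round(4))
print("inward 10mm",M.T@(-.01*HX),"up 10mm",M.T@[0,0,.01])
E
python3 st.py
```

```text
t 22.9 p [0.579 0.205 0.12 ] j [-0.18  0.06 -0.26  2.28  0.98  0.07 -2.58] F [3.3 1.7 0.5] g 0.263
tilt 44.1 az 21.6 G [0.5655 0.1996 0.135 ] h -0.0135 lat -0.0019
inward 10mm [-0.00110021  0.00714127 -0.00691317] up 10mm [ 1.74143601e-06 -6.95525146e-03 -7.18501734e-03]
```

Request:
move_arm:
  moves:
    - [0, 0, 0, 0, 0.002, -0.002, 0.015]
    - [0, 0, 0, -0.0005, 0.004, -0.004, 0.015]
    - [0, 0, 0, -0.001, 0.006, -0.006, 0.015]
    - [0, 0, 0, -0.001, 0.006, -0.006, 0.015]

```text
clock: 23.35
position: [0.5722, 0.2024, 0.1207]
ee_rot: [0.766, -0.521, 0.211, -0.31]
ft_force: [14.8, 2.3, -3.7]
grip_width: 0.268
```

```bash
python3 st.py
```

```text
t 23.4 p [0.572 0.202 0.121] j [-0.16  0.04 -0.28  2.3   0.98  0.07 -2.59] F [14.8  2.3 -3.7] g 0.268
tilt 44.1 az 21.5 G [0.5586 0.197  0.1358] h -0.0208 lat -0.0026
inward 10mm [-0.00108493  0.00713545 -0.00692158] up 10mm [ 3.48590288e-06 -6.96241077e-03 -7.17807941e-03]
```

Request:
move_arm:
  moves:
    - [0, 0, 0, 0, 0.0012, 0.0012, 0.015]
    - [0, 0, 0, 0, 0.0018, 0.0018, 0.015]
    - [0, 0, 0, 0, 0.0018, 0.0018, 0.015]

```text
clock: 23.65
position: [0.5726, 0.2027, 0.12]
ee_rot: [0.766, -0.521, 0.211, -0.31]
ft_force: [8.9, -0.7, 3.8]
grip_width: 0.268
```

Request:
move_arm:
  moves:
    - [0, 0, 0, 0, 0, 0, 0.03]
    - [0, 0, 0, 0, 0, 0, 0.04]
    - [0, 0, 0, 0, 0, 0, 0.055]
    - [0, 0, 0, 0, 0, 0, 0.06]
    - [0, 0, 0, 0, 0, 0, 0.06]

```text
clock: 24.15
position: [0.5704, 0.2027, 0.1174]
ee_rot: [0.768, -0.521, 0.21, -0.309]
ft_force: [0.2, -0.4, 0.3]
grip_width: 0.699
```

```bash
python3 st.py
```

```text
t 24.1 p [0.57  0.203 0.117] j [-0.15  0.05 -0.29  2.3   1.    0.07 -2.6 ] F [ 0.2 -0.4  0.3] g 0.699
tilt 43.8 az 21.6 G [0.5568 0.1973 0.1326] h -0.0224 lat -0.0018
inward 10mm [-0.0011086   0.00716838 -0.0068837 ] up 10mm [ 4.95429352e-06 -6.92599588e-03 -7.21322096e-03]
```

Released with the floor carrying it (+3.8 N before opening). Now retreating along the tool axis and up.

Request:
move_arm:
  moves:
    - [0, 0, 0, 0, 0, -0.02, 0.06]
    - [0, 0, 0, 0, 0, -0.04, 0.06]
    - [0, 0, 0, 0, 0, -0.06, 0.06]
    - [0, 0, 0, 0, -0.02, -0.1, 0.06]
    - [0, 0, 0, 0, -0.06, -0.13, 0.06]
    - [0, 0, 0, 0, -0.1, -0.17, 0.06]
    - [0, 0, 0, 0, -0.1, -0.17, 0.06]
    - [0, 0, 0, 0, -0.1, -0.17, 0.06]

```text
clock: 24.95
position: [0.5296, 0.187, 0.3165]
ee_rot: [0.766, -0.52, 0.212, -0.313]
ft_force: [-0.6, 0.2, 0.0]
grip_width: 0.701
```

```bash
cat > chk.py <<'E'
from h import *
c=C()
S=cams.camera("scene")[:,:,::-1];p=cams.camera_params("scene");T=cams.camera("top")[:,:,::-1];q=cams.camera_params("top")
cv2.imwrite("pics/sF.png",S);cv2.imwrite("pics/tF.png",T)
HC=np.array([.578,.205,0])
def blob(im,P,r=24):
    c0=proj(P,HC+[0,0,.15]).astype(int);x0,y0=c0-r
    g=(im[y0:y0+2*r,x0:x0+2*r].max(2)<48).astype(np.uint8);n,l,s,ce=cv2.connectedComponentsWithStats(g)
    for k in range(1,n):
        if s[k,4]<12: continue
        ys,xs=np.where(l==k);v=np.c_[xs+x0,ys+y0].astype(float);m=v.mean(0);d=np.linalg.svd(v-m,full_matrices=False)[2][0];a=(v-m)@d
        print("blob",m.round(1),"area",s[k,4],"ends",(m+d*a.min()).round(1),(m+d*a.max()).round(1))
print("scene, upright handle would be",proj(p,HC+[0,0,.107]).round(1),proj(p,HC+[0,0,.194]).round(1));blob(S,p)
print("top, upright",proj(q,HC+[0,0,.107]).round(1),proj(q,HC+[0,0,.194]).round(1));blob(T,q)
for n,A in(("scene",S),("top",T)):
    B=cv2.imread(f"pics/{n}0.png");d=cv2.absdiff(A,B).max(2)>40
    k,l,s,ce=cv2.connectedComponentsWithStats(d.astype(np.uint8));print(n,[(s[i,:5].tolist()) for i in range(1,k) if s[i,4]>60])
E
python3 chk.py
```

```text
t 24.9 p [0.53  0.187 0.317] j [-0.3  -0.35 -0.12  2.16 -0.01  0.55 -1.62] F [-0.6  0.2  0. ] g 0.701
scene, upright handle would be [285.1 241. ] [285.3 224.7]
blob [277.1 238.6] area 85 ends [270.3 234.5] [284.3 243.1]
top, upright [233.4 192.8] [230.8 186.5]
blob [231.9 182.4] area 94 ends [229.  173.7] [234.7 190.8]
blob [250.3 198.9] area 127 ends [251.2 189.6] [249.5 206.4]
blob [227.5 205.3] area 53 ends [222.  206.2] [234.  204.2]
scene [[333, 0, 227, 283, 16976], [450, 0, 37, 41, 1205], [272, 76, 91, 135, 3942], [140, 106, 34, 32, 242], [176, 114, 90, 52, 1921], [398, 119, 16, 22, 184], [350, 131, 79, 149, 2345], [157, 139, 57, 48, 541], [508, 165, 13, 33, 79], [493, 167, 24, 38, 704], [267, 232, 26, 18, 188]]
top [[308, 102, 86, 26, 314], [310, 139, 96, 74, 2129], [227, 173, 10, 19, 115], [185, 185, 171, 211, 12764], [360, 186, 14, 13, 130], [365, 212, 13, 12, 92], [275, 227, 25, 43, 141], [301, 236, 34, 30, 216], [37, 268, 152, 82, 4679], [182, 292, 24, 20, 118], [128, 319, 10, 17, 113], [365, 338, 24, 22, 166], [231, 376, 40, 16, 195], [229, 383, 41, 16, 195], [328, 382, 45, 38, 1213]]
```

```bash
cat > tri.py <<'E'
from h import *
import sys
p=cams.camera_params("scene");q=cams.camera_params("top")
def tri(a,b):
    (o1,d1),(o2,d2)=ray(p,*a),ray(q,*b);d1/=np.linalg.norm(d1);d2/=np.linalg.norm(d2)
    s=np.linalg.lstsq(np.c_[d1,-d2],o2-o1,rcond=None)[0];A=o1+s[0]*d1;B=o2+s[1]*d2;return (A+B)/2,np.linalg.norm(A-B)
v=list(map(float,sys.argv[1:]))
E,e=tri(v[0:2],v[2:4]);N,n=tri(v[4:6],v[6:8]);u=E-N
HC=np.array([.578,.205,0])
print("end",E.round(4),e.round(4),"neck",N.round(4),n.round(4),"len",np.linalg.norm(u).round(3),"lean",np.degrees(np.arccos(u[2]/np.linalg.norm(u))).round(1),"az",np.degrees(np.arctan2(u[1],u[0])).round(1),"h end,neck",((E-HC)@ang(15.3)).round(4),((N-HC)@ang(15.3)).round(4))
E
python3 tri.py 270.3 234.5 229 173.7 284.3 243.1 234.7 190.8
```

```text
end [0.627  0.208  0.1849] 0.0028 neck [0.5839 0.2032 0.0993] 0.0078 len 0.096 lean 26.9 az 6.4 h end,neck 0.048 0.0052
```

The released scoop settled back leaning about 25° against the outer wall. That can be mended: regrip the handle with the tool tilted only about 20°, then swing the tool to 45°, which stands the scoop up.

```bash
cat > re.py <<'E'
from h import *
import sys
HX=ang(15.3);HC=np.array([.578,.205,0])
def tool(tilt,az):
    b=np.radians(tilt);u=ang(az);t=-np.cos(b)*Z+np.sin(b)*u;return t,pose(-np.cross(Z,u),t)
c=C()
for s in sys.argv[1:]:   # tilt,az,x,y,z,back  (x,y world) 
    a=[float(v) for v in s.split(",")];t,Q=tool(*a[:2]);G=np.array(a[2:5]);c.row(s,G+t*(.021-a[5]),Q)
E
python3 re.py 20,15,.609,.2065,.150,.10 20,15,.609,.2065,.150,0
```

```text
Traceback (most recent call last):
  File "re.py", line 1, in <module>
    from h import *
  File "h.py", line 1, in <module>
    import numpy as np,cv2
  File "re.py", line 3, in <module>
    HX=ang(15.3);HC=np.array([.578,.205,0])
NameError: name 'ang' is not defined
```

```bash
mv re.py rg.py; rm -rf __pycache__/re.*; python3 rg.py 20,15,.609,.2065,.150,.10 20,15,.609,.2065,.150,0
```

```text
t 25.1 p [0.528 0.186 0.31 ] j [-0.3  -0.35 -0.12  2.17 -0.01  0.55 -1.62] F [ 0.3 -0.3 -1. ] g 0.701
20,15,.609,.2065,.150,.10 [-23.9, 3.5, 5.7] [0.0077, 0.0193, 0.1006] | 25 deg 0.103
20,15,.609,.2065,.150,0 [-23.9, 3.5, 5.7] [0.0116, 0.06, 0.1919] | 25 deg 0.201
```

Request:
move_arm:
  moves:
    - [-8, 1, 2, 0.002, 0, 0.01, 0.06]
    - [-16, 2, 4, 0.004, 0, 0.03, 0.06]
    - [-23.9, 3.5, 5.7, 0.0077, 0.01, 0.06, 0.06]
    - [-23.9, 3.5, 5.7, 0.0077, 0.0193, 0.1006, 0.06]
    - [-23.9, 3.5, 5.7, 0.0077, 0.0193, 0.1006, 0.06]
    - [-23.9, 3.5, 5.7, 0.0077, 0.0193, 0.1006, 0.06]

```text
clock: 25.65
position: [0.5818, 0.1989, 0.2211]
ee_rot: [0.782, -0.6, 0.104, -0.136]
ft_force: [-0.4, -0.9, 0.0]
grip_width: 0.707
```

```bash
python3 rg.py 20,15,.609,.2065,.150,0; python3 - <<'E'
from h import *
w=cams.camera_params("wrist");im=cams.camera("wrist");cv2.imwrite("pics/w6.png",im[:,:,::-1])
E0=np.array([.627,.208,.185]);N=np.array([.584,.203,.1])
print("pred end/neck px",proj(w,E0).round(),proj(w,N).round())
g=(im.max(2)<50).astype(np.uint8);n,l,s,ce=cv2.connectedComponentsWithStats(g)
print([(s[k].tolist(),ce[k].round().tolist()) for k in range(1,n) if s[k,4]>300])
E
```

```text
t 25.6 p [0.582 0.199 0.221] j [-0.27  0.09 -0.17  1.82  0.1   0.9  -1.8 ] F [-0.4 -0.9  0. ] g 0.707
20,15,.609,.2065,.150,0 [0.3, 0.0, 0.0] [-0.0003, -0.0027, 0.0974] | 0 deg 0.097
pred end/neck px [286. 188.] [278. 248.]
[([436, 51, 124, 155, 15577], [503.0, 127.0]), ([263, 187, 36, 70, 2068], [279.0, 220.0]), ([0, 263, 560, 157, 36416], [275.0, 372.0])]
```

Request:
move_arm:
  moves:
    - [0, 0, 0, 0, -0.001, 0.035, 0.06]
    - [0, 0, 0, 0, -0.002, 0.065, 0.06]
    - [0, 0, 0, 0, -0.0027, 0.09, 0.06]
    - [0, 0, 0, 0, -0.0027, 0.097, 0.06]
    - [0, 0, 0, 0, -0.0027, 0.097, 0.06]
    - [0, 0, 0, 0, -0.0027, 0.097, 0.015]
    - [0, 0, 0, 0, -0.0027, 0.097, 0.015]
    - [0, 0, 0, 0, -0.0027, 0.097, 0.015]
    - [0, 0, 0, 0, -0.0027, 0.097, 0.015]
    - [0, 0, 0, 0, -0.0027, 0.097, 0.015]
  grip_force: 70

```text
clock: 26.7
position: [0.618, 0.2087, 0.135]
ee_rot: [0.781, -0.599, 0.106, -0.138]
ft_force: [-1.7, -1.0, 5.9]
grip_width: 0.271
```

```bash
python3 st.py; python3 rg.py 20,15,.609,.2065,.180,0 30,18,.597,.206,.182,0 38,18,.584,.204,.182,0 46,18,.570,.2025,.182,0
```

```text
t 26.7 p [0.618 0.209 0.135] j [-0.28  0.24 -0.16  1.83  0.15  0.73 -1.83] F [-1.7 -1.   5.9] g 0.271
tilt 20.1 az 15.1 G [0.611  0.2068 0.1547] h 0.0323 lat -0.0069
inward 10mm [ 4.97023690e-05  9.39216457e-03 -3.43289591e-03] up 10mm [-2.58256794e-06 -3.43292614e-03 -9.39228468e-03]
t 26.7 p [0.618 0.209 0.135] j [-0.28  0.24 -0.16  1.83  0.15  0.73 -1.83] F [-1.7 -1.   5.9] g 0.271
20,15,.609,.2065,.180,0 [-0.1, 0.0, 0.0] [-0.0002, -0.0067, -0.0245] | 0 deg 0.025
30,18,.597,.206,.182,0 [9.9, -1.3, -2.7] [-0.0034, -0.0, -0.0307] | 10 deg 0.031
38,18,.584,.204,.182,0 [17.9, -1.4, -2.6] [-0.0049, 0.0094, -0.0359] | 18 deg 0.037
46,18,.570,.2025,.182,0 [25.9, -1.6, -2.5] [-0.0072, 0.0197, -0.0417] | 26 deg 0.047
```

Request:
move_arm:
  moves:
    - [0, 0, 0, 0, -0.003, -0.01, 0.015]
    - [0, 0, 0, 0, -0.0067, -0.0245, 0.015]
    - [5, -0.6, -1.3, -0.0018, -0.003, -0.028, 0.015]
    - [9.9, -1.3, -2.7, -0.0034, 0, -0.0307, 0.015]
    - [14, -1.3, -2.7, -0.004, 0.005, -0.033, 0.015]
    - [17.9, -1.4, -2.6, -0.0049, 0.0094, -0.0359, 0.015]
    - [22, -1.5, -2.5, -0.006, 0.0145, -0.0388, 0.015]
    - [25.9, -1.6, -2.5, -0.0072, 0.0197, -0.0417, 0.015]
    - [25.9, -1.6, -2.5, -0.0072, 0.0197, -0.0417, 0.015]

```text
clock: 27.6
position: [0.5832, 0.2068, 0.1667]
ee_rot: [0.745, -0.541, 0.23, -0.316]
ft_force: [1.0, -0.2, -1.4]
grip_width: 0.272
```

```bash
python3 st.py; python3 rg.py 46,18,.570,.2025,.182,0 46,20,.570,.2025,.168,0 45,20,.570,.2025,.168,0; python3 chk.py | sed -n '2,9p'
```

```text
t 27.6 p [0.583 0.207 0.167] j [-0.28 -0.03 -0.2   2.26  0.8   0.16 -2.48] F [ 1.  -0.2 -1.4] g 0.272
tilt 46.0 az 17.9 G [0.5688 0.2021 0.1813] h -0.0096 lat -0.0003
inward 10mm [-0.00046249  0.00694392 -0.0071811 ] up 10mm [ 5.34821505e-06 -7.18861463e-03 -6.95153156e-03]
t 27.6 p [0.583 0.207 0.167] j [-0.28 -0.03 -0.2   2.26  0.8   0.16 -2.48] F [ 1.  -0.2 -1.4] g 0.272
46,18,.570,.2025,.182,0 [0.0, -0.1, -0.0] [0.0, -0.0014, 0.0004] | 0 deg 0.001
46,20,.570,.2025,.168,0 [0.0, -1.5, -1.4] [-0.0005, 0.0087, 0.0101] | 2 deg 0.013
45,20,.570,.2025,.168,0 [-1.0, -1.5, -1.4] [-0.0005, 0.0091, 0.0101] | 2 deg 0.014
scene, upright handle would be [285.1 241. ] [285.3 224.7]
blob [293.4 218.6] area 404 ends [279.7 225.3] [309.  211.1]
top, upright [233.4 192.8] [230.8 186.5]
blob [231.  193.8] area 116 ends [236.4 188.4] [223.4 201.4]
blob [244.7 196.6] area 96 ends [241.6 188.8] [247.6 203.9]
scene [[323, 0, 237, 283, 19773], [449, 0, 38, 41, 1263], [271, 73, 85, 181, 3799], [140, 106, 34, 32, 237], [175, 114, 91, 53, 1943], [398, 119, 16, 22, 182], [157, 138, 57, 49, 562], [508, 165, 13, 33, 80], [493, 167, 24, 38, 696]]
top [[308, 102, 86, 26, 320], [310, 139, 96, 74, 2110], [218, 186, 36, 25, 464], [360, 186, 14, 13, 131], [185, 206, 130, 179, 8732], [365, 212, 13, 12, 95], [299, 242, 25, 35, 245], [37, 268, 152, 82, 4595], [182, 292, 25, 20, 120], [314, 316, 22, 11, 111], [128, 319, 10, 17, 114], [274, 325, 110, 95, 4954], [231, 377, 40, 15, 190], [230, 383, 39, 16, 188], [300, 384, 17, 10, 69], [308, 397, 17, 23, 134], [315, 396, 18, 24, 129]]
```

Request:
move_arm:
  moves:
    - [0, 0, 0, 0, 0.003, 0.003, 0.015]
    - [0, 0, 0, 0, 0.006, 0.006, 0.015]
    - [0, 0, 0, 0, 0.0072, 0.007, 0.015]
    - [0, 0, 0, 0, 0.0072, 0.007, 0.015]

```text
clock: 28.1
position: [0.5843, 0.2066, 0.1568]
ee_rot: [0.745, -0.542, 0.229, -0.315]
ft_force: [-0.1, 0.5, -1.4]
grip_width: 0.276
```

Request:
move_arm:
  moves:
    - [0, 0, 0, 0, 0.0015, 0.0015, 0.015]
    - [0, 0, 0, 0, 0.003, 0.003, 0.015]
    - [0, 0, 0, 0, 0.003, 0.003, 0.015]

```text
clock: 28.4
position: [0.5841, 0.2059, 0.1536]
ee_rot: [0.746, -0.542, 0.227, -0.314]
ft_force: [0.5, 0.1, -1.2]
grip_width: 0.274
```

Request:
move_arm:
  moves:
    - [0, 0, 0, 0, 0.0015, 0.0015, 0.015]
    - [0, 0, 0, 0, 0.003, 0.003, 0.015]
    - [0, 0, 0, 0, 0.003, 0.003, 0.015]

```text
clock: 28.7
position: [0.5842, 0.2051, 0.1506]
ee_rot: [0.746, -0.542, 0.226, -0.314]
ft_force: [-0.2, -0.8, -1.4]
grip_width: 0.273
```

Request:
move_arm:
  moves:
    - [0, 0, 0, 0, 0.0015, 0.0015, 0.015]
    - [0, 0, 0, 0, 0.0015, 0.0015, 0.015]

```text
clock: 28.9
position: [0.5843, 0.2049, 0.1494]
ee_rot: [0.747, -0.541, 0.225, -0.314]
ft_force: [-0.3, 0.0, -1.2]
grip_width: 0.275
```

```bash
python3 st.py
```

```text
t 28.9 p [0.584 0.205 0.149] j [-0.27  0.01 -0.2   2.27  0.93  0.13 -2.6 ] F [-0.3  0.  -1.2] g 0.275
tilt 45.4 az 18.3 G [0.5701 0.2002 0.1642] h -0.0089 lat -0.0026
inward 10mm [-0.0005027   0.00701002 -0.00711385] up 10mm [-2.80242476e-05 -7.12382051e-03 -7.01786264e-03]
```

Request:
move_arm:
  moves:
    - [0, 0, -2, 0, 0.0015, 0.0015, 0.015]
    - [0, 0, -3, 0, 0.003, 0.003, 0.015]
    - [0, 0, -3, 0, 0.003, 0.003, 0.015]

```text
clock: 29.2
position: [0.5857, 0.2066, 0.1484]
ee_rot: [0.761, -0.52, 0.234, -0.31]
ft_force: [-3.3, -0.7, 10.7]
grip_width: 0.272
```

Request:
move_arm:
  moves:
    - [0, 0, 0, 0, 0.0015, 0.0015, 0.015]
    - [0, 0, 0, 0, 0.0015, 0.0015, 0.015]

```text
clock: 29.4
position: [0.5867, 0.2064, 0.1484]
ee_rot: [0.76, -0.521, 0.234, -0.31]
ft_force: [-4.7, -1.8, 17.5]
grip_width: 0.272
```

```bash
python3 st.py
```

```text
t 29.4 p [0.587 0.206 0.148] j [-0.44  0.   -0.03  2.28  0.98  0.12 -2.6 ] F [-4.7 -1.8 17.5] g 0.272
tilt 45.7 az 18.6 G [0.5725 0.2016 0.163 ] h -0.0063 lat -0.0019
inward 10mm [-0.00089157  0.00693649 -0.00714774] up 10mm [ 0.00031891 -0.00715276 -0.00698114]
```

Firm floor contact (17 N). I'll ease off, release and retreat.

Request:
move_arm:
  moves:
    - [0, 0, 0, 0, -0.0018, -0.0018, 0.015]
    - [0, 0, 0, 0, -0.0018, -0.0018, 0.015]

```text
clock: 29.6
position: [0.5853, 0.2051, 0.1483]
ee_rot: [0.761, -0.521, 0.233, -0.308]
ft_force: [-0.5, 0.4, 6.1]
grip_width: 0.274
```

Request:
move_arm:
  moves:
    - [0, 0, 0, 0, 0, 0, 0.03]
    - [0, 0, 0, 0, 0, 0, 0.045]
    - [0, 0, 0, 0, 0, 0, 0.06]
    - [0, 0, 0, 0, 0, 0, 0.06]
    - [0, 0, 0, 0, 0, -0.02, 0.06]
    - [0, 0, 0, 0, 0, -0.04, 0.06]
    - [0, 0, 0, 0, 0, -0.06, 0.06]
    - [0, 0, 0, 0, -0.02, -0.09, 0.06]
    - [0, 0, 0, 0, -0.06, -0.13, 0.06]
    - [0, 0, 0, 0, -0.1, -0.17, 0.06]

```text
clock: 30.6
position: [0.5343, 0.1923, 0.3255]
ee_rot: [0.761, -0.522, 0.232, -0.307]
ft_force: [2.4, 1.4, -0.4]
grip_width: 0.702
```

Request:
move_arm:
  moves:
    - [0, 0, 0, 0, -0.04, -0.04, 0.06]
    - [0, 0, 0, 0, -0.04, -0.05, 0.06]
    - [0, 0, 0, 0, -0.04, -0.05, 0.06]

```text
clock: 30.9
position: [0.5278, 0.1923, 0.3914]
ee_rot: [0.76, -0.521, 0.234, -0.309]
ft_force: [0.3, -0.5, -1.1]
grip_width: 0.705
```

```bash
python3 chk.py
```

```text
t 30.9 p [0.528 0.192 0.391] j [-0.64 -0.41  0.09  2.06  0.29  0.73 -1.88] F [ 0.3 -0.5 -1.1] g 0.705
scene, upright handle would be [285.1 241. ] [285.3 224.7]
blob [288.5 228. ] area 134 ends [288.9 218.9] [288. 238.]
top, upright [233.4 192.8] [230.8 186.5]
blob [244.7 194.9] area 181 ends [239.6 187. ] [251.2 205.1]
blob [221.2 200.8] area 56 ends [215.6 201.9] [227.9 199.5]
scene [[289, 0, 271, 283, 22224], [449, 0, 38, 41, 1252], [359, 74, 19, 38, 367], [140, 106, 34, 32, 242], [176, 114, 90, 52, 1918], [157, 139, 57, 48, 545], [508, 165, 13, 33, 79], [493, 167, 24, 38, 711], [271, 168, 36, 34, 486], [482, 197, 13, 22, 69], [275, 218, 23, 36, 402]]
top [[308, 102, 86, 26, 314], [310, 139, 96, 74, 2130], [185, 180, 188, 223, 14637], [360, 186, 14, 13, 130], [365, 212, 13, 12, 92], [299, 235, 38, 31, 242], [37, 268, 152, 82, 4704], [182, 292, 24, 20, 118], [128, 319, 10, 17, 111], [358, 337, 35, 21, 298], [231, 376, 40, 16, 194], [229, 383, 41, 16, 196], [348, 382, 52, 38, 1292]]
```

Request:
move_arm:
  moves:
    - [0, 0, 0, 0.05, -0.02, -0.02, 0.06]
    - [0, 0, 0, 0.1, -0.02, -0.02, 0.06]
    - [0, 0, 0, 0.15, -0.02, -0.02, 0.06]
    - [0, 0, 0, 0.18, -0.02, -0.02, 0.06]
    - [0, 0, 0, 0.18, -0.02, -0.02, 0.06]
    - [0, 0, 0, 0.18, -0.02, -0.02, 0.06]

```text
clock: 31.6
position: [0.5895, 0.0239, 0.4202]
ee_rot: [0.761, -0.522, 0.232, -0.306]
ft_force: [0.5, 1.1, 0.3]
grip_width: 0.704
```

```bash
python3 chk.py | head -8; python3 - <<'E'
from h import *
p=cams.camera_params("scene");print("knob open px pred",proj(p,box(.1+.17*np.cos(np.arctan2(.042,-.165)-1.83),0,.109+.17*np.sin(np.arctan2(.042,-.165)-1.83))).round())
S=cams.camera("scene");q=cams.camera_params("top");T=cams.camera("top")
# other things: compare patches with start images
for n,im,P in(("scene",S,p),("top",T,q)):
    B=cv2.imread(f"pics/{n}0.png")[:,:,::-1]
    for nm,c in dict(prune=(.76,0,.05),pit=(.47,-.37,.03),bottle=(.607,-.475,.15)).items():
        u,v=proj(P,c).astype(int);d=cv2.absdiff(im,B)[v-8:v+8,u-8:u+8];print(n,nm,(u,v),d.mean().round(1))
E
```

```text
t 31.6 p [0.59  0.024 0.42 ] j [-0.72 -0.42  0.54  1.94  0.11  0.79 -1.38] F [0.5 1.1 0.3] g 0.704
scene, upright handle would be [285.1 241. ] [285.3 224.7]
blob [288.5 228. ] area 133 ends [288.9 218.9] [288.  237.9]
top, upright [233.4 192.8] [230.8 186.5]
blob [236.5 194.1] area 41 ends [235.2 189.9] [237.7 198.1]
scene [[282, 0, 17, 14, 90], [176, 0, 200, 167, 9142], [375, 0, 185, 283, 13974], [449, 0, 38, 41, 1247], [340, 105, 89, 175, 2550], [140, 106, 35, 32, 247], [157, 139, 57, 48, 519], [508, 165, 13, 33, 78], [492, 167, 25, 38, 722], [482, 196, 15, 26, 108], [275, 218, 23, 36, 402]]
top [[308, 102, 86, 26, 310], [271, 139, 135, 238, 9874], [226, 187, 23, 15, 184], [360, 186, 14, 13, 130], [37, 268, 152, 82, 4746], [182, 292, 24, 20, 115], [185, 305, 153, 97, 7705], [128, 319, 10, 17, 108], [342, 363, 12, 14, 95], [231, 376, 40, 16, 198], [374, 376, 51, 44, 1628], [344, 378, 21, 10, 123], [229, 383, 41, 16, 200]]
knob open px pred [162. 144.]
scene prune (np.int64(203), np.int64(227)) 1.7
scene pit (np.int64(233), np.int64(130)) 56.0
scene bottle (np.int64(183), np.int64(102)) 1.7
top prune (np.int64(285), np.int64(144)) 1.9
top pit (np.int64(393), np.int64(212)) 5.6
top bottle (np.int64(426), np.int64(164)) 1.0
```

```bash
python3 tri.py 288.9 218.9 235.2 189.9 288 237.9 237.7 198.1; python3 - <<'E'
from h import *
A=cv2.imread("pics/tF.png");B=cv2.imread("pics/top0.png")
print("pit patch top diff",cv2.absdiff(A,B)[210:232,410:434].mean().round(1))
S=cv2.imread("pics/sF.png");p=cams.camera_params("scene")
# lid knob black blob at the open position
print("knob patch max",S[134:154,152:174].max(2).min(), [proj(p,box(.05,.10,.13)).round().tolist()])
manip.hand_in()
E
```

```text
end [0.5621 0.1929 0.1972] 0.0056 neck [0.5604 0.1924 0.0931] 0.0007 len 0.104 lean 0.9 az 14.4 h end,neck -0.0186 -0.0203
pit patch top diff 1.0
knob patch max 12 [[221.0, 169.0]]
the job is handed in; nothing more can be done
```

The job is done and handed in at about 32 s of the 72 s allowed. The latch is up at about 2.2–2.3 rad, the lid rests open against its stop, and the scoop stands bowl down and handle up in the steel holder.

**What happened on the way:**
- **First placing:** after I let go, the scoop tipped over to lean about 27° inside the holder. I regripped the handle at another angle, stood the scoop up, and lowered it until it touched the floor of the holder. I eased off to about 6 N before opening the fingers.
- **Contact force:** during the first insertion the scoop jammed against the holder wall. I read about 38 N at the wrist and backed off.

**Last checks:**
- **Scoop:** two camera views put the handle within about 1° of upright, with its top at 0.197 m against 0.194 m expected. The measured handle length was 104 mm instead of 87 mm, so the 1° is only approximate.
- **Lid:** there is something dark where the open lid's knob should be in the scene view, but that check is weak. I last clearly saw the lid resting open before lifting the scoop.
- **Other things:** image patches at the prune bowl, oil bottle and pit dish match the start pictures. One scene-view patch for the dish differed, but I had guessed its position and the arm was in that area; the top view at the dish itself was unchanged. I did not check the honey jar, salt shaker and knife individually, but the arm never went near them after the start.
- **Viewing limit:** all 12 pictures were used up before the regrip, so the final state was checked by measurement only.

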